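# Screw down a centrifuge rotor lid without crossing the thread

## Task

The rotor is loaded: put its lid on squarely, notches over the index pins. Start the lid screw the careful way, turning the wing knob backward (anticlockwise seen from above) under light pressure until you feel the thread drop in, and only then screw it forward (clockwise) until the lid is clamped finger-tight; do not force the thread and leave the other things on the bench where they are.

Things in the scene. Friction and masses are not known exactly. Their poses are not given: they have to be found in the camera images.
- rotor_rim (a point): Black fixed-angle centrifuge rotor, 166 mm across, fixed on a bench stand and loaded with capped tubes. The point is the centre of its round rim (outer diameter 140 mm) at the height of the rim's top, 100 mm above the bench; z up, the two index pins at +x and -x.
- index_pin (a point): One of the two steel index pins of the rotor, the one at +x (the other is opposite): 7 mm thick, its top 3 mm below the rim's top, sticking out of the rim to 80 mm from the axis. The point is on the pin, 75 mm from the axis.
- hub_mouth (a point): Middle of the threaded hub of the rotor, 46 mm across, at its flat mouth, 3 mm below the rim's top. Right-hand thread, two starts 180 degrees apart, lead 14 mm a turn; where the starts lie is not known.
- lid_seat (a point): Aluminium rotor lid, 156 mm across, 12 mm tall, lying right way up on the bench. The point is the middle of the disc's underside, which seats on the rim (point on rotor_rim when fully on); 8 mm above the skirt's lower edge, 4 mm below the disc's top. Skirt inside diameter 144 mm, over the rim. With knob 0.4 kg. In its middle, under the knob, a rubber washer, 2.5 mm thick, gives 1 mm at 40 N.
- notch (a point): One of the two notches in the lid's skirt, at the lid's +x (the other is opposite): 20 mm wide, through the skirt's full height, 75 mm from the axis. They go over the index pins, either way round.
- wing (a point): Centre of the knob's wing, in the middle of the lid: black bar 56 mm long (x), 14 mm thick (y), 30 mm tall (point half-way up), on a flange 46 mm across, 5 mm thick. In line with the notches at the start. The knob with its screw is captive in the lid: turns, and slides 17 mm along the axis. Lifted by the knob, the lid hangs with lid_seat 40 mm below this point and turns along.
- knob (a joint): Turn of the knob in the lid, rad: 0 at the start, growing clockwise seen from above (forward), negative backward. With the notches over the pins the screw falls into the starts at some place 0.2 to 1.6 rad backward of 0; it has about 0.4 rad of room there, further back it jams. From where it first falls it is 2.0 rad forward until the washer is squeezed; 0.3 to 0.6 rad more is finger-tight.
- screw: Steel screw under the flange: 20 mm across, 30 mm over its two thread lugs, tip 22 mm under the flange; origin on the axis under the flange. With the lid on, wing is 36 mm above rotor_rim while the lugs ride on the hub's mouth, falls 7 mm into the starts, and ends 25.5 to 26.5 mm above it. Thread load: under 30 N until it falls, never over 80 N; finger-tight is 8 N or more.
- bucket: black swing-out bucket, 72 mm across, 85 mm tall, standing on the bench; origin under its centre
- rack: white tube rack with capped tubes, 75 x 190 mm, 96 mm tall; origin under its centre
- bottle: white plastic bottle, 68 mm across, 160 mm tall; origin under its centre
- tkey: T-handled rotor key lying on the bench, 105 mm long; origin at the middle of its handle, shaft along x
Not all that is in view belongs to the job. There is more than one size of the part that bears rotor_rim; the job needs the smallest.

How it is judged:
On the way:
1. the lid sits on the rim over the pins and the screw, turned backward, has dropped into the thread starts (z of lid_seat in the frame of rotor_rim below 0.002 m and horizontal distance between lid_seat and rotor_rim below 0.004 m and z of wing in the frame of rotor_rim below 0.0325 m and value of joint knob below -0.1 rad), for 0.1 s.
At the end, for the whole second after the job is handed in: The lid is level and fully down on the rotor's rim (within 1 mm) on its axis (4 mm), the knob is screwed down onto its washer (wing point less than 26.8 mm above the rim), and the thread holds the lid clamped with at least 8 N, at rest (z of lid_seat in the frame of rotor_rim below 0.001 m and horizontal distance between lid_seat and rotor_rim below 0.004 m and angle between lid_seat's own z axis and vertical below 0.025 rad and z of wing in the frame of rotor_rim below 0.0268 m and contact force between screw and anything else above 8 N and linear speed of screw below 0.01 m/s); the robot touches nothing.
It fails at once if the thread is forced: more than 80 N on the screw (contact force between screw and anything else above 80 N).
It fails at once if the screw is pressed with more than 30 N before its thread has dropped in (z of wing in the frame of rotor_rim between 0.0325 and 0.045 m and contact force between screw and anything else above 30 N).
It fails at once if a bystander is pushed away or knocked over (20 mm) (distance of any of bucket, rack, bottle, tkey from where it was at the start of the episode above 0.02 m).
It also fails if it takes over 67 s, if anything falls off the work surface, if the arm or the gripper's body presses on something with over 40 N, if the wrist force passes 120 N, or if a joint passes its speed limit or range.

## Robot

A 6-joint arm with a two-finger parallel gripper is mounted at the origin on the work surface. World frame = base frame: x ahead of the robot, y to its left, z up, the work surface at z = 0. Lengths are in m, angles in rad, forces in N, time in s.
With the tool pointing down it reaches from about 0.35 to 0.8 m from the base axis. Payload 7.3 kg.
Tool frame: the origin (TCP) lies at the very end of the fingers, on their centre line; the grasp point (between the pads) lies 19 mm behind it; z points along the fingers, y is the direction in which the jaws open and shut (so a half turn about z gives the same grasp; the last joint's range is limited). The gripper opens to 85 mm and grips with 20 to 120 N. Pads are 22 mm wide; open, the fingers measure 114 mm over their backs; the gripper's body (76 mm by 85 mm) begins 54 mm behind the grasp point. The pads swing forward as they close: fully open they stand 13 mm farther back than shut.
Start: joints at [-1.301, 0.342, 1.524, -0, 1.275, -0.146], TCP at [0.212, -0.48, 0.231] pointing down, gripper open.
Joint ranges: [-2.53, 2.53], [-0.77, 2.02], [0.04, 2.7], [-1, 4.14], [0.28, 2.66], [-3.11, 3.11]. Speed limits (rad/s): [2.57, 2.57, 3.14, 3.14, 3.14, 3.14].

## Interface

Orientations are given as a unit quaternion [x, y, z, w].
In Python, from bench import bot gives the robot as it stands. The module is installed in compiled form; this text tells all that it offers.
- The arm moves only by the tool send_rows, never from a script. Its argument "rows" is a list of rows, each an object of numbers: "tx", "ty", "tz": the shift along the tool's x, y, z in mm; "twist": the turn about the tool's z in degrees; "gripper": the finger opening in mm, from 0 to 85.4. A call has exactly 5 rows; each row is the pose to reach, as a shift and turn from the pose commanded when the call began, along the tool's axes at that moment; what a row does not reach only later rows make up. A row lasts 1/12 s, in which the tool goes at most 41.7 mm and 7.16 degrees, less where a joint would pass 70% of its speed; a pose out of reach is approached as far as the arm can. A call with a gripper value outside its range is refused whole. The fingers move at their own pace and stop on an object; "force" is the grip in N (left out, the last holds). Time passes only in rows, so rows that repeat a pose let the fingers close, or fill a call up. It gives the time, the measured TCP pose, the force and the opening at its end, in the units of the state.
- bot.sense(): the state, without advancing time (a new reading comes with each control period).
- bot.get_image(name): name is "scene" or "top" or "wrist"; returns the picture (400x640x3 uint8, red, green, blue); there is no depth.
- bot.camera_params(name): a dict with "mtx" (3x3 intrinsics, pixels), "pose" (4x4, takes a point from camera to world coordinates). Camera axes: x right, y down, z forward; pixel columns grow to the right and rows downward; lengths in m; the calibration is good to about 2 mm. A picture is of the moment at which its call begins: read the wrist's pose just before it. camera_params takes no time and is no camera call; for the wrist camera it gives the pose at the moment of the call.
- bot.hand_in(): hands the job in, once; it reports no verdict.
The state is a dict: "clock": time; "joints": joint angles; "qvel": joint speeds; "effort": joint torques, N m; "position": TCP position; "orientation": TCP orientation; "ft_force": force on the tool from outside, world axes, zero at the start; "moment": the same for the moment, N m; "grip_width": opening from 0.0 (shut) to 1.0 (fully open).
Only numpy, scipy, OpenCV 4.12 (cv2) and the standard library are available. Lean on these libraries where they do the work, as an engineer would, in place of code of your own. Each camera call takes 0.05 s, during which the arm holds its last target.

## Working session

There is one attempt and no reset: what is moved stays moved. The work goes in short steps, Python scripts to look and compute and a tool call to move; the robot and the scene stay as the last step left them, time stands still between calls to the robot, and variables do not carry over. Pictures are saved under pics/ and viewed, and the job is handed in when it is done.

Besides the shell and the picture viewer there is one more tool, called after "Call:" as name([rows], argument=value, ...), one row to a line, values as JSON. send_rows: Moves the arm, as the interface text tells. Its arguments: {"type":"object","properties":{"rows":{"type":"array"},"force":{"type":"number"}},"required":["rows"]}

```bash
mkdir -p pics
cat > h.py <<'E'
import numpy as np, cv2
from bench import bot
from scipy.spatial.transform import Rotation as R
def snap(cam,name):
    im=bot.get_image(cam); cv2.imwrite(f'pics/{name}.png',im[:,:,::-1]); return im
def proj(cam,P,p=None):
    p=p or bot.camera_params(cam); K=np.array(p['mtx']);T=np.linalg.inv(np.array(p['pose']))
    q=T[:3,:3]@np.array(P,float)+T[:3,3]; q=K@q; return q[:2]/q[2]
def ray(cam,uv,z,p=None):
    p=p or bot.camera_params(cam); K=np.array(p['mtx']);T=np.array(p['pose'])
    d=T[:3,:3]@np.linalg.solve(K,[uv[0],uv[1],1]);o=T[:3,3]
    return o+d*(z-o[2])/d[2]
E
python3 - <<'E'
from h import *
snap('top','top0');snap('scene','scene0')
for c in('top','scene','wrist'):print(c,{k:np.round(v,3).tolist() for k,v in bot.camera_params(c).items()})
print(bot.sense())
E
```

```text
top {'mtx': [[520.138, 0.0, 321.708], [0.0, 520.138, 208.338], [0.0, 0.0, 1.0]], 'pose': [[-0.028, -0.995, 0.101, 0.381], [-1.0, 0.028, -0.005, 0.02], [0.002, -0.101, -0.995, 1.597], [0.0, 0.0, 0.0, 1.0]]}
scene {'mtx': [[377.971, 0.0, 320.254], [0.0, 377.971, 203.523], [0.0, 0.0, 1.0]], 'pose': [[0.201, 0.704, -0.681, 1.383], [0.98, -0.149, 0.136, -0.159], [-0.006, -0.695, -0.719, 0.976], [0.0, 0.0, 0.0, 1.0]]}
wrist {'mtx': [[320.884, 0.0, 313.456], [0.0, 320.884, 197.444], [0.0, 0.0, 1.0]], 'pose': [[0.404, -0.879, -0.252, 0.277], [-0.915, -0.389, -0.11, -0.452], [-0.001, 0.275, -0.961, 0.374], [0.0, 0.0, 0.0, 1.0]]}
{'clock': 0.1, 'joints': array([-1.30098867e+00,  3.42669542e-01,  1.52492567e+00, -1.66545589e-05,
        1.27539670e+00, -1.45993326e-01]), 'qvel': array([-1.63702267e-05, -3.98034879e-04, -2.09525970e-03,  2.68756968e-04,
        4.66589986e-04, -4.96521508e-04]), 'effort': array([ 8.68204461e-04, -4.34450448e+01, -2.46490055e+01, -1.84005557e-04,
        4.65184887e-03,  8.43992012e-06]), 'position': array([ 0.21198178, -0.47990855,  0.23068543]), 'orientation': array([ 9.78465681e-01,  2.06408386e-01, -5.12340288e-05, -6.97796077e-04]), 'ft_force': array([0.75484707, 0.29861764, 0.08957661]), 'moment': array([ 0.00347692, -0.01563268, -0.04594061]), 'grip_width': 1.000558796213978}
```

View pics/top0.png

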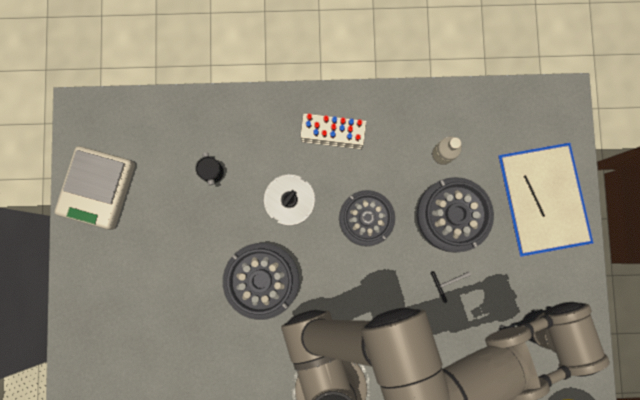

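View pics/scene0.png

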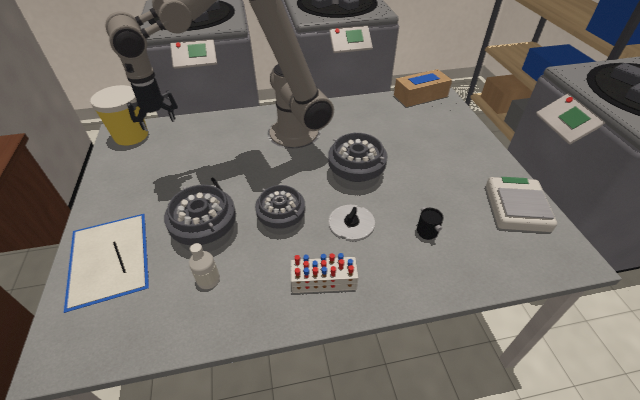

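Three rotors show in the top view: (367,217), about 55 px across, (454,214), about 78 px, and (262,280), about 78 px. The smallest, at (367,217), is the one meant. The lid is at (289,200). I'll confirm both in an enlarged crop.

Run:
```python
from h import *
im=cv2.imread('pics/top0.png')
c=im[150:270,240:420]; 
cv2.imwrite('pics/crop0.png',cv2.resize(c,(795,530),interpolation=cv2.INTER_CUBIC))
for n,uv,z in(('rotor',(367,217),.1),('lid',(289.5,200),.012),('wing',(290,199),.048),('bigL',(262,280),.1),('bigR',(454,214),.1)):print(n,ray('top',uv,z).round(4))
K=520/1.5;print(55/K)
```

```text
rotor [ 0.5033 -0.1172  0.1   ]
lid [0.5695 0.1104 0.012 ]
wing [0.5682 0.1068 0.048 ]
bigL [0.3316 0.1889 0.1   ]
bigR [ 0.505 -0.369  0.1  ]
0.15865384615384615
```

View pics/crop0.png

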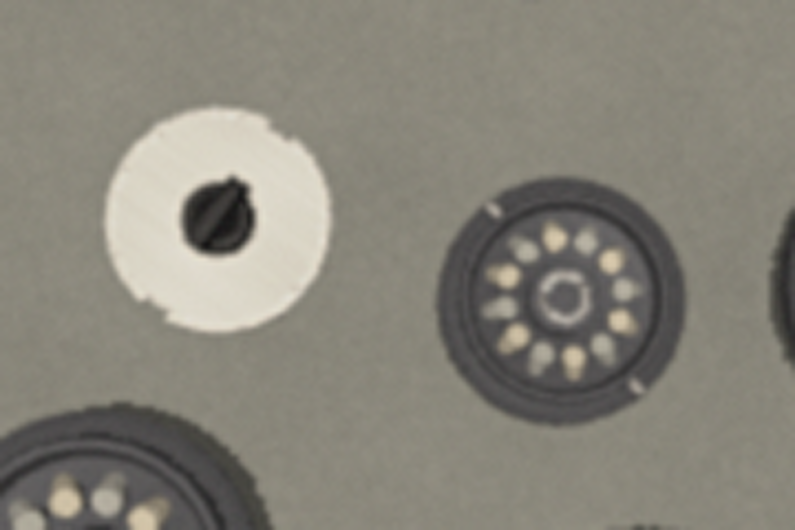

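The crop confirms it: the rotor at (367,217) is about 159 mm across, and its pins are at crop (493,209) and (639,386). The lid's notches are at (280,130) and (155,308), with the wing in line with them. Next I'll compute the angles and the move to a wrist view above the lid.

```bash
cat >> h.py <<'E'
def go(pos,yaw_deg):
    "rows numbers for TCP to pos, tool down with tool-x at yaw"
    s=bot.sense(); Rt=R.from_quat(s['orientation']).as_matrix()
    d=Rt.T@(np.array(pos)-s['position'])*1000
    cur=np.degrees(np.arctan2(Rt[1,0],Rt[0,0]))
    tw=-(yaw_deg-cur); tw=(tw+180)%360-180
    print('clock',round(s['clock'],2),'pos',s['position'].round(4),'yaw',round(cur,2),'tilt',np.degrees(np.arccos(-Rt[2,2])).round(2),'j6',round(s['joints'][5],3),'F',s['ft_force'].round(1),'M',s['moment'].round(2),'grip',round(s['grip_width']*85.4,1))
    print('  tx,ty,tz',d.round(1),'twist',round(tw,2))
E
python3 - <<'E'
from h import *
def yaw(a,b,z):
    A,B=ray('top',a,z),ray('top',b,z);d=B-A;print(A,B,(A+B)/2,np.linalg.norm(d),np.degrees(np.arctan2(d[1],d[0]))%180)
f=lambda u,v:(240+u/4.417,150+v/4.417)
yaw(f(493,209),f(639,386),.096)
yaw(f(280,130),f(155,308),.008)
yaw(f(237,180),f(207,247),.04)
go([.57,.108,.25],-57)
E
```

```text
[ 0.56230164 -0.07500038  0.096     ] [ 0.44325482 -0.16634973  0.096     ] [ 0.50277823 -0.12067505  0.096     ] 0.1500561539696193 37.500457358911746
[0.63272279 0.06639376 0.008     ] [0.51041924 0.15612827 0.008     ] [0.57157101 0.11126102 0.008     ] 0.15169192284950872 143.73238232028189
[0.59394321 0.09568196 0.04      ] [0.54848632 0.11716622 0.04      ] [0.57121477 0.10642409 0.04      ] 0.05027824720421019 154.7032077864235
clock 0.1 pos [ 0.212  -0.4799  0.2307] yaw 23.82 tilt 0.08 j6 -0.146 F [0.8 0.3 0.1] M [ 0.   -0.02 -0.05] grip 85.4
  tx,ty,tz [ 565.  -393.2  -18.7] twist 80.82
```

```bash
cat >> h.py <<'E'
def plan(pos,yaw,n):
    s=bot.sense(); Rt=R.from_quat(s['orientation']).as_matrix()
    cur=np.degrees(np.arctan2(Rt[1,0],Rt[0,0])); tw=(-(yaw-cur)+180)%360-180
    dp=(np.array(pos)-s['position'])/n*1000
    for i in range(n):
        a=np.radians(cur-tw*i/n); X=np.array([np.cos(a),np.sin(a),0]);Y=np.array([np.sin(a),-np.cos(a),0])
        print(i,(dp@X).round(1),(dp@Y).round(1),(-dp[2]).round(1),'twist',round(tw/n,2))
E
python3 - <<'E'
from h import *
plan([.571,.107,.24],143.7,4)
E
```

```text
0 141.4 -98.0 -2.3 twist -29.97
1 171.4 -14.3 -2.3 twist -29.97
2 155.6 73.3 -2.3 twist -29.97
3 98.2 141.2 -2.3 twist -29.97
```

Call:
send_rows([
  {"tx": 28,"ty": -20,"tz": 0,"twist": -6,"gripper": 85},
  {"tx": 56,"ty": -39,"tz": -1,"twist": -12,"gripper": 85},
  {"tx": 85,"ty": -59,"tz": -1,"twist": -18,"gripper": 85},
  {"tx": 113,"ty": -78,"tz": -2,"twist": -24,"gripper": 85},
  {"tx": 141,"ty": -98,"tz": -2,"twist": -30,"gripper": 85},
])

```text
clock: 0.52
position: [0.3019, -0.3322, 0.2331]
orientation: [0.891, 0.455, 0.0, -0.0]
ft_force: [-0.3, -1.1, 0.4]
grip_width: 0.997
```

Call:
send_rows([
  {"tx": 34,"ty": -3,"tz": 0,"twist": -6,"gripper": 85},
  {"tx": 68,"ty": -6,"tz": -1,"twist": -12,"gripper": 85},
  {"tx": 103,"ty": -8,"tz": -1,"twist": -18,"gripper": 85},
  {"tx": 137,"ty": -11,"tz": -2,"twist": -24,"gripper": 85},
  {"tx": 171,"ty": -14,"tz": -2,"twist": -30,"gripper": 85},
])

```text
clock: 0.93
position: [0.3916, -0.1857, 0.2353]
orientation: [0.742, 0.67, -0.0, -0.0]
ft_force: [0.3, 0.2, 0.5]
grip_width: 0.995
```

Call:
send_rows([
  {"tx": 31,"ty": 15,"tz": 0,"twist": -6,"gripper": 85},
  {"tx": 62,"ty": 29,"tz": -1,"twist": -12,"gripper": 85},
  {"tx": 93,"ty": 44,"tz": -1,"twist": -18,"gripper": 85},
  {"tx": 124,"ty": 58,"tz": -2,"twist": -24,"gripper": 85},
  {"tx": 155,"ty": 73,"tz": -2,"twist": -30,"gripper": 85},
])

```text
clock: 1.35
position: [0.4807, -0.0394, 0.2372]
orientation: [0.544, 0.839, -0.0, -0.0]
ft_force: [0.8, -0.8, 1.3]
grip_width: 0.994
```

Call:
send_rows([
  {"tx": 20,"ty": 28,"tz": 0,"twist": -6,"gripper": 85},
  {"tx": 40,"ty": 56,"tz": -1,"twist": -12,"gripper": 85},
  {"tx": 60,"ty": 84,"tz": -1,"twist": -18,"gripper": 85},
  {"tx": 80,"ty": 112,"tz": -2,"twist": -24,"gripper": 85},
  {"tx": 98,"ty": 141,"tz": -2,"twist": -30,"gripper": 85},
])

```text
clock: 1.77
position: [0.57, 0.1074, 0.239]
orientation: [0.308, 0.951, -0.0, -0.0]
ft_force: [1.1, -0.6, 0.3]
grip_width: 0.996
```

Run:
```python
from h import *
go([.571,.107,.24],143.7)
```

```text
clock 1.77 pos [0.57   0.1074 0.239 ] yaw 144.15 tilt 0.04 j6 -0.891 F [ 1.1 -0.6  0.3] M [-0.    0.01 -0.  ] grip 85.1
  tx,ty,tz [-1.   0.3 -1. ] twist 0.45
```

Run:
```python
from h import *
p=bot.camera_params('wrist'); print(np.array(p['pose']).round(4).tolist()); snap('wrist','w1')
im=cv2.imread('pics/w1.png')
for P in([.571,.107,.048],):print(proj('wrist',P))
```

```text
[[0.5855, 0.7785, 0.2261, 0.5138], [0.8106, -0.5627, -0.1621, 0.1485], [0.001, 0.2782, -0.9605, 0.3828], [0.0, 0.0, 0.0, 1.0]]
[307.4244754  174.24208697]
```

View pics/w1.png

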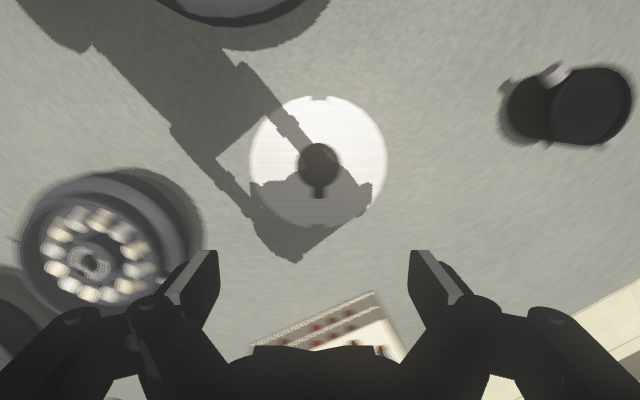

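The image is motion-blurred; the lid is centred near (318,163) and the knob near (319,165). Retaking it at rest.

Run:
```python
from h import *
bot.get_image('wrist')
p=bot.camera_params('wrist'); print(np.array(p['pose']).round(4).tolist()); snap('wrist','w2')
im=cv2.imread('pics/w2.png')[80:250,220:420]
cv2.imwrite('pics/w2c.png',cv2.resize(im,None,fx=3.5,fy=3.5,interpolation=cv2.INTER_CUBIC))
s=bot.sense();print(s['position'],s['clock'])
```

```text
[[0.5841, 0.7793, 0.2268, 0.5148], [0.8117, -0.5616, -0.1605, 0.1502], [0.0023, 0.2778, -0.9606, 0.382], [0.0, 0.0, 0.0, 1.0]]
[0.5700845  0.107432   0.23809459] 1.9167
```

View pics/w2c.png

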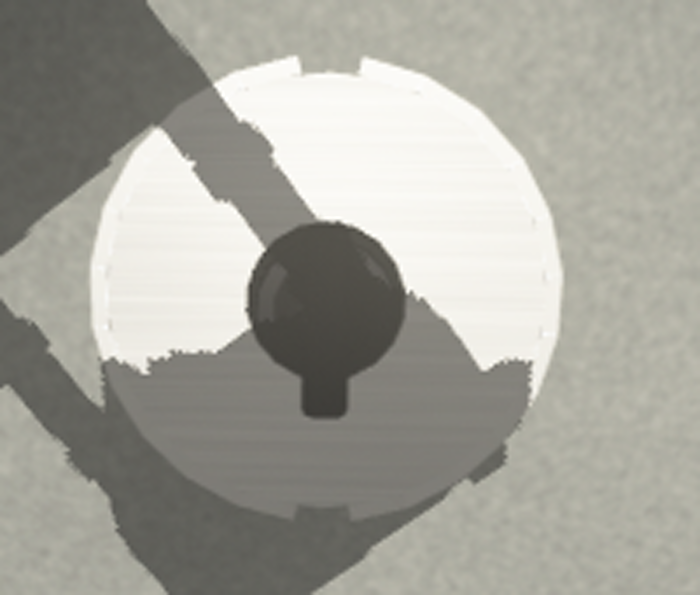

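Run:
```python
from h import *
f=lambda u,v:(220+u/3.5,80+v/3.5)
A=ray('wrist',f(331,72),.012);B=ray('wrist',f(321.5,508),.012)
print(A,B,(A+B)/2,np.linalg.norm(A-B),np.degrees(np.arctan2(*(A-B)[[1,0]]))%180)
L,Rr=ray('wrist',f(92,285),.012),ray('wrist',f(562,285),.012);print((L+Rr)/2,np.linalg.norm(L-Rr))
# flange centre
print(ray('wrist',f(326,298),.021))
print('wing end',ray('wrist',f(325,417),.054))
print('top: lid',ray('top',(240+218/4.417,150+219.5/4.417),.012))
# fit circle to white/dark edges: project model
for c in ([.5715,.1085],):
  for yaw in(142,144):
    for r,z,n in((.078,.012,'rim'),):
      for s in(1,-1):
        a=np.radians(yaw); q=proj('wrist',[c[0]+s*r*np.cos(a),c[1]+s*r*np.sin(a),z]); print(yaw,(q-[220,80])*3.5)
```

```text
[0.51136822 0.15246126 0.012     ] [0.62827746 0.06365836 0.012     ] [0.56982284 0.10805981 0.012     ] 0.14681186819694983 142.7801169473001
[0.56543971 0.11166886 0.012     ] 0.1560819552911689
[0.56744182 0.10979608 0.021     ]
wing end [0.59203169 0.0915767  0.054     ]
top: lid [0.57048876 0.1108692  0.012     ]
142 [338.96949091  60.49614289]
142 [322.03124064 523.02237797]
144 [330.31415412  60.33325306]
144 [329.74202917 523.14982401]
```

Run:
```python
from h import *
go([.5695,.1085,.08],143.1)
```

```text
clock 1.92 pos [0.5701 0.1074 0.2381] yaw 144.02 tilt 0.09 j6 -0.889 F [0.6 0.6 0.3] M [-0.04  0.02  0.04] grip 84.7
  tx,ty,tz [  0.9   0.7 158.1] twist 0.92
```

Call:
send_rows([
  {"tx": 1,"ty": 1,"tz": 32,"twist": 1,"gripper": 45,"force": 40},
  {"tx": 1,"ty": 1,"tz": 64,"twist": 1,"gripper": 45},
  {"tx": 1,"ty": 1,"tz": 96,"twist": 1,"gripper": 45},
  {"tx": 1,"ty": 1,"tz": 128,"twist": 1,"gripper": 45},
  {"tx": 1,"ty": 1,"tz": 158,"twist": 1,"gripper": 45},
])

```text
schema error: expected keys tx, ty, tz, twist, gripper
```

Run:
```python
from h import *
bot.get_image('wrist');snap('wrist','w3')
go([.5695,.1085,.031],143.1)
```

```text
clock 2.02 pos [0.5693 0.1053 0.2386] yaw 143.8 tilt 0.09 j6 -0.888 F [ 0.4 -0.4  0. ] M [ 0.01 -0.01  0.03] grip 85.0
  tx,ty,tz [  1.5   3.  207.6] twist 0.7
```

View pics/w3.png

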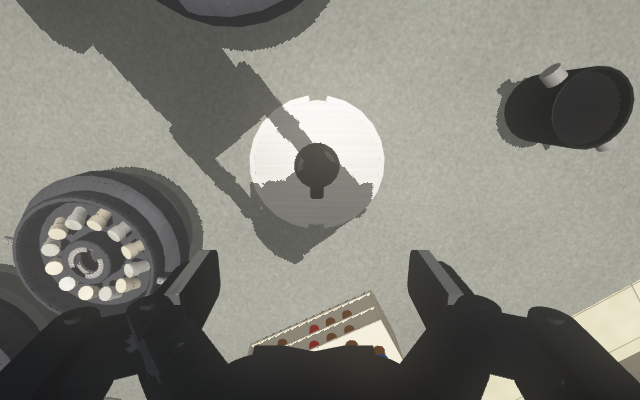

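The call was refused because I put the force inside a row. Resending it with the force outside.

Call:
send_rows([
  {"tx": 1,"ty": 2,"tz": 32,"twist": 1,"gripper": 45},
  {"tx": 1,"ty": 2,"tz": 64,"twist": 1,"gripper": 45},
  {"tx": 1,"ty": 2,"tz": 96,"twist": 1,"gripper": 45},
  {"tx": 1,"ty": 2,"tz": 128,"twist": 1,"gripper": 45},
  {"tx": 1,"ty": 2,"tz": 158,"twist": 1,"gripper": 45},
], force=40)

```text
clock: 2.43
position: [0.5693, 0.1062, 0.0801]
orientation: [0.32, 0.947, -0.0, -0.0]
ft_force: [0.5, -0.7, 1.3]
grip_width: 0.524
```

Run:
```python
from h import *
bot.get_image('wrist');go([.5695,.1085,.031],143.1)
bot.get_image('wrist');go([.5695,.1085,.031],143.1)
snap('wrist','w4')
go([.5695,.1085,.031],143.1)
```

```text
clock 2.48 pos [0.5658 0.1059 0.0742] yaw 142.67 tilt 0.6 j6 -0.867 F [-3.3 -0.4 -3.8] M [-0.09  0.09  0.01] grip 44.9
  tx,ty,tz [-1.7  4.6 43.1] twist -0.43
clock 2.53 pos [0.5663 0.1061 0.0769] yaw 142.68 tilt 0.58 j6 -0.867 F [-0.1 -0.1 -0.6] M [-0.    0.04 -0.01] grip 45.0
  tx,ty,tz [-1.4  4.1 45.9] twist -0.42
clock 2.58 pos [0.5685 0.1064 0.08  ] yaw 142.71 tilt 0.28 j6 -0.867 F [0.6 0.1 0.8] M [ 0.03 -0.05  0.04] grip 45.3
  tx,ty,tz [ 0.2  2.4 49. ] twist -0.39
```

View pics/w4.png

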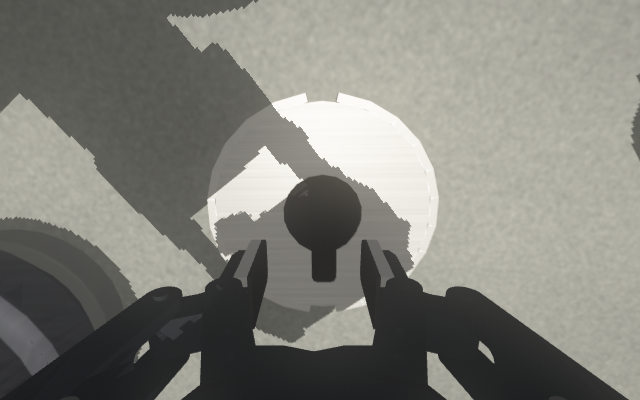

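Run:
```python
from h import *
for i in range(3): bot.get_image('wrist')
s=bot.sense();go([.5695,.1085,.031],143.1)
snap('wrist','w5')
p=bot.camera_params('wrist')
im=cv2.imread('pics/w5.png')[80:330,190:450]
cv2.imwrite('pics/w5c.png',cv2.resize(im,None,fx=2.3*1.3,fy=2.3*1.0*1.3,interpolation=cv2.INTER_CUBIC)[:600,:800])
# camera in tool frame
Rt=R.from_quat(s['orientation']).as_matrix();T=np.array(p['pose']);print((Rt.T@(T[:3,3]-s['position'])).round(4),(Rt.T@T[:3,:3]).round(3).tolist())
print('tcp proj',proj('wrist',s['position'],p))
go([.5695,.1085,.031],143.1)
```

```text
clock 2.73 pos [0.5716 0.1072 0.0837] yaw 142.77 tilt 0.23 j6 -0.867 F [ 1.3  0.1 -0.4] M [-0.03 -0.02  0.02] grip 45.2
  tx,ty,tz [ 2.6 -0.4 52.7] twist -0.33
[ 0.0698  0.0004 -0.1438] [[0.0, -0.96, -0.279], [1.0, -0.0, 0.002], [-0.002, -0.279, 0.96]]
tcp proj [311.95113536 252.3586304 ]
clock 2.78 pos [0.5716 0.1074 0.0838] yaw 142.79 tilt 0.25 j6 -0.867 F [-0.3 -0.3  0.4] M [ 0.01  0.03 -0.01] grip 44.9
  tx,ty,tz [ 2.5 -0.5 52.8] twist -0.31
```

View pics/w5c.png

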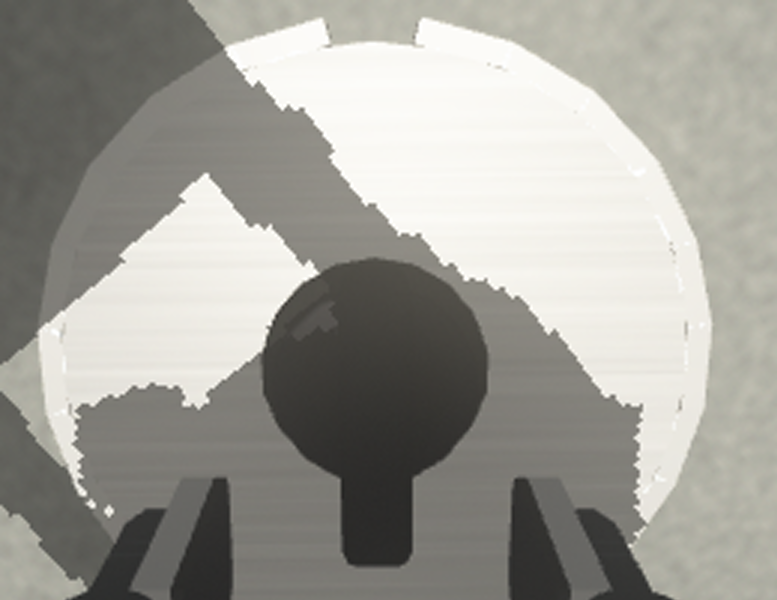

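Run:
```python
from h import *
g=lambda u,v:(190+u/2.99,80+v/2.99)
s=bot.sense();Rt=R.from_quat(s['orientation']).as_matrix()
for n,u,v,z in(('wing end',377,566,.057),('wing end',377,566,.050),('flange',375,369,.027),('disc',375.5,None,.012),('notchtop',372,44,.012)):
    if v is None: v=335
    q=ray('wrist',g(u,v),z);print(n,q.round(4),'tool',(Rt.T@(q-s['position'])*1000).round(1))
```

```text
wing end [0.5922 0.0946 0.057 ] tool [-24.1   2.2  26.9]
wing end [0.5954 0.0923 0.05  ] tool [-27.9   2.3  33.9]
flange [0.5671 0.1135 0.027 ] tool [ 7.5  2.  56.8]
disc [0.5644 0.1159 0.012 ] tool [11.1  2.2 71.8]
notchtop [0.5125 0.1542 0.012 ] tool [75.6  1.3 71.6]
```

Call:
send_rows([
  {"tx": 2,"ty": 1,"tz": 10,"twist": -0.4,"gripper": 45},
  {"tx": 3,"ty": 2,"tz": 22,"twist": -0.4,"gripper": 45},
  {"tx": 3,"ty": 2,"tz": 34,"twist": -0.4,"gripper": 45},
  {"tx": 3,"ty": 2,"tz": 45,"twist": -0.4,"gripper": 45},
  {"tx": 3,"ty": 2,"tz": 52,"twist": -0.4,"gripper": 45},
], force=40)

```text
clock: 3.2
position: [0.5686, 0.1112, 0.0284]
orientation: [0.315, 0.949, -0.0, -0.0]
ft_force: [0.3, -0.7, -0.2]
grip_width: 0.525
```

Run:
```python
from h import *
for i in range(5): bot.get_image('wrist')
go([.5695,.1085,.031],143.1)
snap('wrist','w6')
```

```text
clock 3.45 pos [0.5694 0.1111 0.0298] yaw 143.23 tilt 0.06 j6 -0.868 F [0.1 0.5 0. ] M [-0.01 -0.07  0.02] grip 45.1
  tx,ty,tz [-1.6 -2.  -1.2] twist 0.13
```

View pics/w6.png

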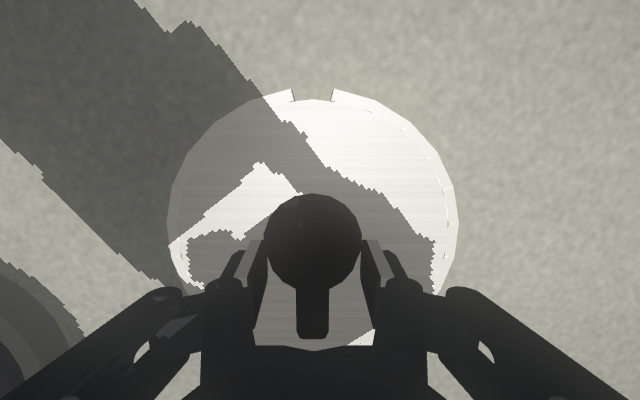

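Run:
```python
from h import *
s=bot.sense();Rt=R.from_quat(s['orientation']).as_matrix()
for n,u,v,z in(('wing end',313,338,.057),('flange top edge',313,194,.027),('notch',313,98,.012),('disc nearest wide',313,210,.012)):
    q=ray('wrist',(u,v),z);print(n,q.round(4),'tool',(Rt.T@(q-s['position'])*1000).round(1))
im=bot.get_image('wrist')[180:360,230:400]
im=np.clip(im.astype(float)*3,0,255).astype('uint8')
cv2.imwrite('pics/w7.png',cv2.resize(im,None,fx=3,fy=3)[:,:,::-1])
```

```text
wing end [0.5918 0.0948 0.057 ] tool [-27.7   0.4 -27. ]
flange top edge [0.5466 0.1287 0.027 ] tool [28.8  0.4  2.9]
notch [0.5116 0.1549 0.012 ] tool [72.6  0.4 17.9]
disc nearest wide [0.5571 0.1209 0.012 ] tool [15.8  0.4 17.9]
```

View pics/w7.png

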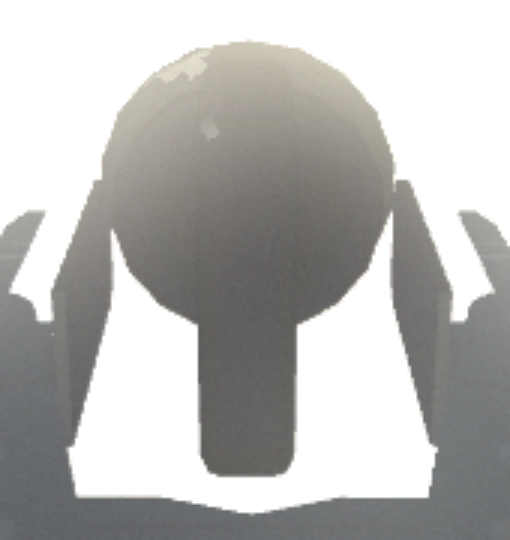

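Wing centred between the jaws (end at (313,338), centre within 0.5 mm). Closing.

Call:
send_rows([
  {"tx": 0,"ty": 0,"tz": -2,"twist": 0,"gripper": 30},
  {"tx": 0,"ty": 0,"tz": -2,"twist": 0,"gripper": 5},
  {"tx": 0,"ty": 0,"tz": -2,"twist": 0,"gripper": 5},
  {"tx": 0,"ty": 0,"tz": -2,"twist": 0,"gripper": 5},
  {"tx": 0,"ty": 0,"tz": -2,"twist": 0,"gripper": 5},
], force=60)

```text
clock: 3.97
position: [0.5694, 0.111, 0.032]
orientation: [0.315, 0.949, 0.0, 0.001]
ft_force: [-0.1, -0.4, 6.2]
grip_width: 0.151
```

Call:
send_rows([
  {"tx": 0,"ty": 0,"tz": 0,"twist": 0,"gripper": 5},
  {"tx": 0,"ty": 0,"tz": 0,"twist": 0,"gripper": 5},
  {"tx": 0,"ty": 0,"tz": 0,"twist": 0,"gripper": 5},
  {"tx": 0,"ty": 0,"tz": 0,"twist": 0,"gripper": 5},
  {"tx": 0,"ty": 0,"tz": 0,"twist": 0,"gripper": 5},
], force=60)

```text
clock: 4.38
position: [0.5694, 0.111, 0.032]
orientation: [0.315, 0.949, 0.0, 0.001]
ft_force: [-0.4, -0.4, 5.8]
grip_width: 0.152
```

Call:
send_rows([
  {"tx": 0,"ty": 0,"tz": -5,"twist": 0,"gripper": 5},
  {"tx": 0,"ty": 0,"tz": -15,"twist": 0,"gripper": 5},
  {"tx": 0,"ty": 0,"tz": -30,"twist": 0,"gripper": 5},
  {"tx": 0,"ty": 0,"tz": -45,"twist": 0,"gripper": 5},
  {"tx": 0,"ty": 0,"tz": -60,"twist": 0,"gripper": 5},
], force=60)

```text
clock: 4.8
position: [0.5683, 0.1111, 0.0918]
orientation: [0.315, 0.949, -0.0, -0.001]
ft_force: [-0.2, 0.6, -4.0]
grip_width: 0.146
```

Call:
send_rows([
  {"tx": 0,"ty": 0,"tz": -30,"twist": 0,"gripper": 5},
  {"tx": 0,"ty": 0,"tz": -60,"twist": 0,"gripper": 5},
  {"tx": 0,"ty": 0,"tz": -90,"twist": 0,"gripper": 5},
  {"tx": 0,"ty": 0,"tz": -110,"twist": 0,"gripper": 5},
  {"tx": 0,"ty": 0,"tz": -120,"twist": 0,"gripper": 5},
], force=60)

```text
clock: 5.22
position: [0.5696, 0.1112, 0.2147]
orientation: [0.315, 0.949, 0.001, 0.002]
ft_force: [-0.0, -0.3, -4.6]
grip_width: 0.151
```

Run:
```python
from h import *
for i in range(5): bot.get_image('wrist')
snap('wrist','w8');snap('scene','s1')
go([.503,-.119,.21],37.5)
plan([.503,-.119,.21],37.5,4)
```

```text
clock 5.57 pos [0.5681 0.111  0.2093] yaw 143.22 tilt 0.21 j6 -0.868 F [-0.3 -0.1 -4.1] M [0.   0.03 0.05] grip 12.9
  tx,ty,tz [ -85.6 -223.2   -0.4] twist 105.72
0 -21.4 -55.8 -0.2 twist 26.43
1 -44.0 -40.4 -0.2 twist 26.43
2 -57.4 -16.6 -0.2 twist 26.43
3 -58.8 10.7 -0.2 twist 26.43
```

View pics/w8.png

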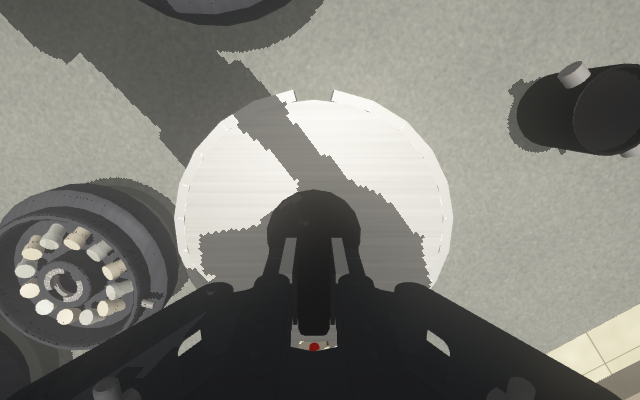

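View pics/s1.png

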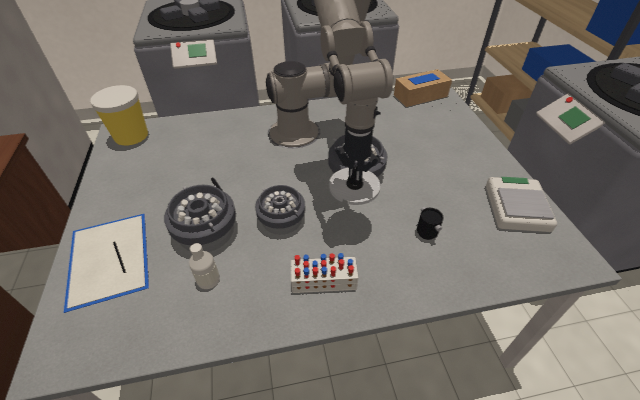

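Lid held level, notch at (313,95). Now refining the rotor centre from w8 (hub near (66,286)) and the top view.

Run:
```python
from h import *
im=cv2.imread('pics/w8.png')[170:350,0:200]
cv2.imwrite('pics/w8c.png',cv2.resize(im,None,fx=3.2,fy=3.2,interpolation=cv2.INTER_CUBIC))
im=bot.get_image('top')[185:250,330:405,::-1]
cv2.imwrite('pics/t1c.png',cv2.resize(im,None,fx=9,fy=9,interpolation=cv2.INTER_CUBIC))
```

```text
(no output)
```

View pics/w8c.png

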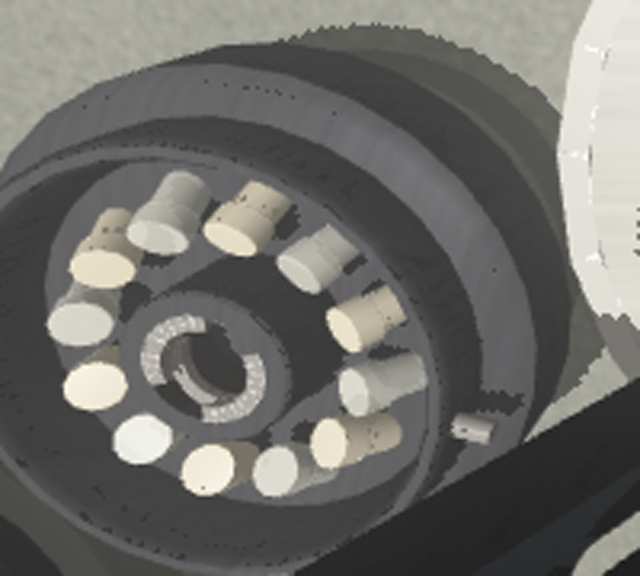

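View pics/t1c.png

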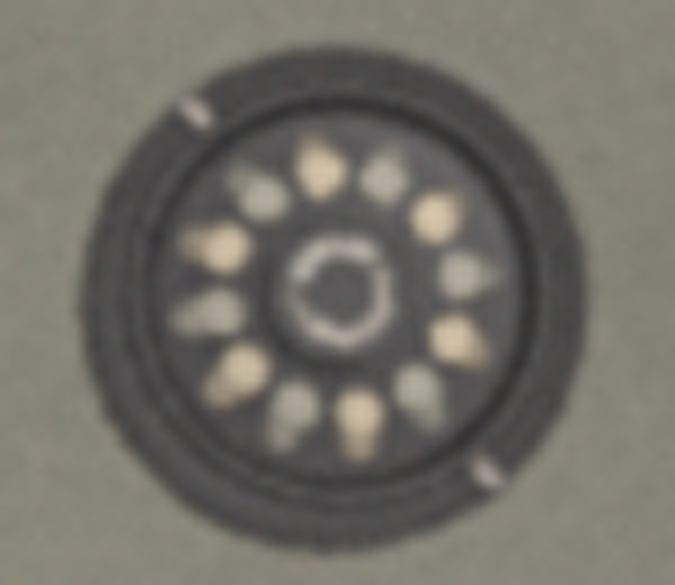

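Run:
```python
from h import *
f=lambda u,v:(330+(u+.5)/9-.5,185+(v+.5)/9-.5)
print('hub top',ray('top',f(341,292),.097))
A,B=ray('top',f(195,112),.095),ray('top',f(488,473),.095);d=A-B;print('pins',(A+B)/2,np.linalg.norm(d),np.degrees(np.arctan2(d[1],d[0])))
print('body',ray('top',f(333,299),.06))
go([.503,-.119,.21],37.5)
print('hub wrist',ray('wrist',(63.0,284.6),.097))
q=ray('wrist',((475+.5)/3.2-.5,170+(429+.5)/3.2-.5),.096);print('pin wrist',q)
# top cam lid check (held) 
print(bot.sense()['position'])
# w3 hub (older)
```

```text
hub top [ 0.5035509  -0.11877888  0.097     ]
pins [ 0.50377776 -0.11894563  0.095     ] 0.14935836086544993 37.045492377330106
body [ 0.50434243 -0.11947503  0.06      ]
clock 5.62 pos [0.5682 0.111  0.2096] yaw 143.22 tilt 0.19 j6 -0.868 F [-0.2 -0.6 -4.1] M [ 0.01 -0.09 -0.02] grip 13.0
  tx,ty,tz [-8.550e+01 -2.233e+02 -2.000e-01] twist 105.72
hub wrist [ 0.5023631  -0.12129375  0.097     ]
pin wrist [ 0.56272725 -0.07475463  0.096     ]
[0.56823368 0.11101899 0.20955759]
```

Run:
```python
from h import *
plan([.5025,-.1197,.175],37.3,4)
```

```text
0 -21.4 -56.0 8.6 twist 26.48
1 -44.1 -40.6 8.6 twist 26.48
2 -57.6 -16.7 8.6 twist 26.48
3 -59.0 10.7 8.6 twist 26.48
```

Call:
send_rows([
  {"tx": -2,"ty": -6,"tz": 1,"twist": 3,"gripper": 5},
  {"tx": -6,"ty": -17,"tz": 3,"twist": 8,"gripper": 5},
  {"tx": -11,"ty": -30,"tz": 5,"twist": 14,"gripper": 5},
  {"tx": -16,"ty": -43,"tz": 7,"twist": 20,"gripper": 5},
  {"tx": -21,"ty": -56,"tz": 9,"twist": 26.5,"gripper": 5},
])

```text
clock: 6.03
position: [0.5517, 0.0532, 0.2012]
orientation: [0.527, 0.85, -0.0, -0.001]
ft_force: [-0.7, -0.6, -5.0]
grip_width: 0.148
```

Call:
send_rows([
  {"tx": -9,"ty": -8,"tz": 2,"twist": 5.3,"gripper": 5},
  {"tx": -18,"ty": -16,"tz": 3,"twist": 10.6,"gripper": 5},
  {"tx": -26,"ty": -24,"tz": 5,"twist": 15.9,"gripper": 5},
  {"tx": -35,"ty": -33,"tz": 7,"twist": 21.2,"gripper": 5},
  {"tx": -44,"ty": -41,"tz": 9,"twist": 26.5,"gripper": 5},
])

```text
clock: 6.45
position: [0.5348, -0.0046, 0.1923]
orientation: [0.707, 0.707, -0.001, -0.001]
ft_force: [-0.5, 0.8, -4.9]
grip_width: 0.15
```

Call:
send_rows([
  {"tx": -12,"ty": -3,"tz": 2,"twist": 5.3,"gripper": 5},
  {"tx": -23,"ty": -7,"tz": 3,"twist": 10.6,"gripper": 5},
  {"tx": -35,"ty": -10,"tz": 5,"twist": 15.9,"gripper": 5},
  {"tx": -46,"ty": -13,"tz": 7,"twist": 21.2,"gripper": 5},
  {"tx": -58,"ty": -17,"tz": 9,"twist": 26.5,"gripper": 5},
])

```text
clock: 6.87
position: [0.5182, -0.0626, 0.1834]
orientation: [0.851, 0.526, -0.0, -0.0]
ft_force: [-0.5, 0.2, -4.1]
grip_width: 0.154
```

Call:
send_rows([
  {"tx": -15,"ty": 3,"tz": 2,"twist": 7,"gripper": 5},
  {"tx": -29,"ty": 5,"tz": 4,"twist": 13,"gripper": 5},
  {"tx": -42,"ty": 8,"tz": 6,"twist": 19,"gripper": 5},
  {"tx": -53,"ty": 10,"tz": 8,"twist": 24,"gripper": 5},
  {"tx": -59,"ty": 11,"tz": 9,"twist": 26.5,"gripper": 5},
])

```text
clock: 7.28
position: [0.5017, -0.121, 0.1743]
orientation: [0.949, 0.317, -0.001, -0.0]
ft_force: [0.9, 0.0, -4.0]
grip_width: 0.15
```

Run:
```python
from h import *
for i in range(6): bot.get_image('wrist')
go([.5025,-.1197,.15],37.3)
snap('wrist','w9');im=snap('scene','s2')
c=im[120:270,200:420,::-1];cv2.imwrite('pics/s2c.png',cv2.resize(c,None,fx=3.5,fy=3.5,interpolation=cv2.INTER_CUBIC))
```

```text
clock 7.58 pos [ 0.5025 -0.1194  0.1751] yaw 37.32 tilt 0.02 j6 0.538 F [ 0.4  0.2 -3.6] M [-0.02  0.03  0.02] grip 12.9
  tx,ty,tz [-0.1  0.2 25.1] twist 0.02
```

View pics/w9.png

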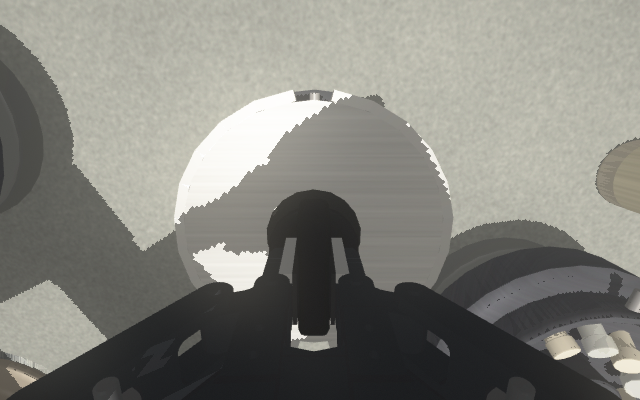

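View pics/s2c.png

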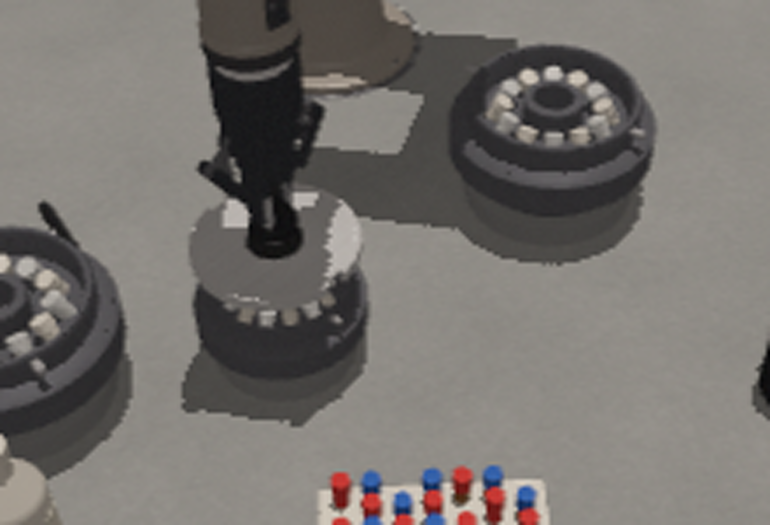

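Run:
```python
from h import *
im=bot.get_image('wrist')[80:120,270:360,::-1]
cv2.imwrite('pics/w10.png',cv2.resize(im,None,fx=8,fy=8,interpolation=cv2.INTER_CUBIC))
s=bot.sense();Rt=R.from_quat(s['orientation']).as_matrix()
C=np.array([.5025,-.1197]);a=np.radians(37.3)
for r in(70,75,80):
  print(r,proj('wrist',[C[0]+r/1e3*np.cos(a),C[1]+r/1e3*np.sin(a),.097]))
for z in (22,34):
  for r in(72,78):
   for y in (-10,10):print(z,r,y,proj('wrist',s['position']+Rt@np.array([r,y,z+4])/1e3))
```

```text
70 [312.55329373 107.19773918]
75 [312.54845675  99.3505543 ]
80 [312.54355661  91.40089576]
22 72 -10 [292.36868998 103.29774614]
22 72 10 [331.76669092 103.30606311]
22 78 -10 [292.15478308  90.85341258]
22 78 10 [331.95680322  90.86318498]
34 72 -10 [293.74418885 103.4402237 ]
34 72 10 [330.53672578 103.44797618]
34 78 -10 [293.55772847  91.82813719]
34 78 10 [330.70237564  91.83715702]
```

View pics/w10.png

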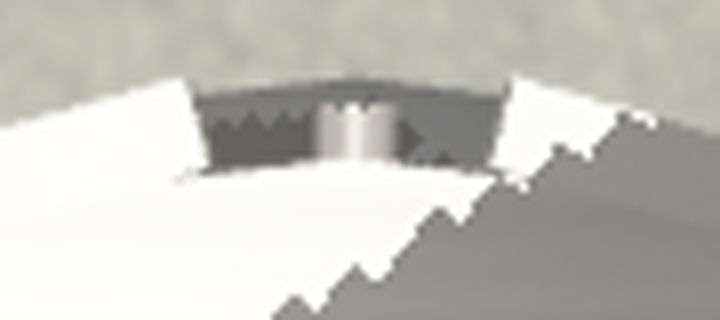

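Call:
send_rows([
  {"tx": -1.5,"ty": 0,"tz": 8,"twist": 0,"gripper": 5},
  {"tx": -1.5,"ty": 0,"tz": 16,"twist": 0,"gripper": 5},
  {"tx": -1.5,"ty": 0,"tz": 24,"twist": 0,"gripper": 5},
  {"tx": -1.5,"ty": 0,"tz": 30,"twist": 0,"gripper": 5},
  {"tx": -1.5,"ty": 0,"tz": 33,"twist": 0,"gripper": 5},
])

```text
clock: 8.15
position: [0.5005, -0.1206, 0.1407]
orientation: [0.948, 0.319, -0.001, -0.001]
ft_force: [-0.2, 0.1, -4.5]
grip_width: 0.145
```

Run:
```python
from h import *
for i in range(5): bot.get_image('wrist')
go([.5025,-.1197,.13],37.3)
im0=bot.get_image('wrist');im=im0[75:115,270:360,::-1]
im=np.clip(im.astype(float)*1.3,0,255).astype('uint8')
cv2.imwrite('pics/w11.png',cv2.resize(im,None,fx=8,fy=8,interpolation=cv2.INTER_CUBIC))
im=snap('scene','s3')
c=im[160:240,240:330,::-1];cv2.imwrite('pics/s3c.png',cv2.resize(c,None,fx=7,fy=7,interpolation=cv2.INTER_CUBIC))
C=np.array([.5025,-.1197]);a=np.radians(37.3)
for r in(75,80):
  print(r,proj('wrist',[C[0]+r/1e3*np.cos(a),C[1]+r/1e3*np.sin(a),.097]))
```

```text
clock 8.4 pos [ 0.5015 -0.121   0.1426] yaw 37.22 tilt 0.04 j6 0.536 F [ 0.4 -0.5 -4.3] M [-0.03  0.03 -0.01] grip 13.0
  tx,ty,tz [ 1.6 -0.4 12.6] twist -0.08
75 [311.25187603  95.0918955 ]
80 [311.22481716  85.69824065]
```

View pics/w11.png

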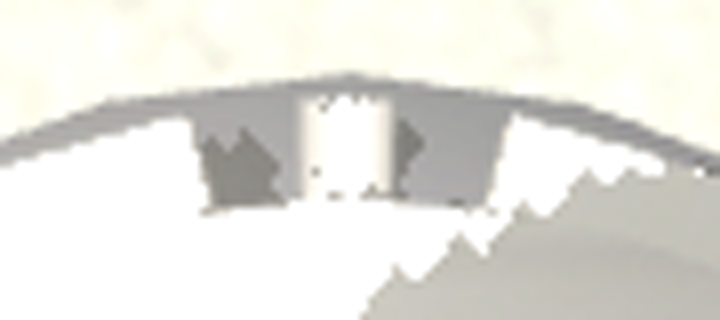

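View pics/s3c.png

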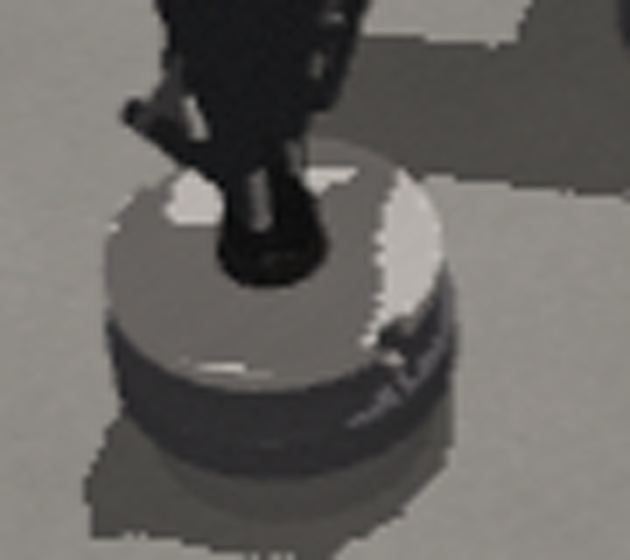

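Pin centred in the notch (pin 347 against notch 352 in the crop) and radially consistent. Lowering gently.

Call:
send_rows([
  {"tx": 0,"ty": 0,"tz": 2,"twist": 0,"gripper": 5},
  {"tx": 0,"ty": 0,"tz": 4,"twist": 0,"gripper": 5},
  {"tx": 0,"ty": 0,"tz": 6,"twist": 0,"gripper": 5},
  {"tx": 0,"ty": 0,"tz": 8,"twist": 0,"gripper": 5},
  {"tx": 0,"ty": 0,"tz": 9,"twist": 0,"gripper": 5},
])

```text
clock: 8.92
position: [0.501, -0.1208, 0.1329]
orientation: [0.948, 0.319, -0.0, -0.0]
ft_force: [-0.2, 1.5, -4.3]
grip_width: 0.149
```

Call:
send_rows([
  {"tx": 0,"ty": 0,"tz": 1,"twist": 0,"gripper": 5},
  {"tx": 0,"ty": 0,"tz": 2,"twist": 0,"gripper": 5},
  {"tx": 0,"ty": 0,"tz": 3,"twist": 0,"gripper": 5},
  {"tx": 0,"ty": 0,"tz": 3,"twist": 0,"gripper": 5},
  {"tx": 0,"ty": 0,"tz": 3,"twist": 0,"gripper": 5},
])

```text
clock: 9.33
position: [0.5012, -0.1208, 0.1303]
orientation: [0.948, 0.319, -0.0, 0.0]
ft_force: [0.6, 0.3, -3.8]
grip_width: 0.148
```

Run:
```python
from h import *
for i in range(3): bot.get_image('wrist')
go([.5025,-.1197,.13],37.3)
snap('wrist','w12')
im=snap('scene','s4')
c=im[160:240,240:330,::-1];cv2.imwrite('pics/s4c.png',cv2.resize(c,None,fx=7,fy=7,interpolation=cv2.INTER_CUBIC))
```

```text
clock 9.48 pos [ 0.5012 -0.1208  0.1303] yaw 37.22 tilt 0.01 j6 0.536 F [ 0.9  0.3 -3.6] M [-0.04  0.06  0.  ] grip 12.7
  tx,ty,tz [ 1.7 -0.1  0.3] twist -0.08
```

View pics/w12.png

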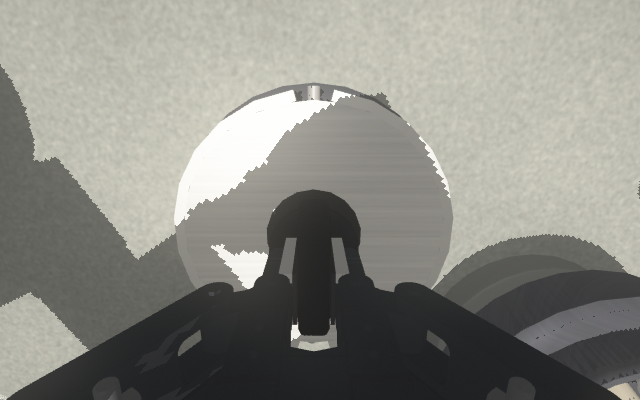

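View pics/s4c.png

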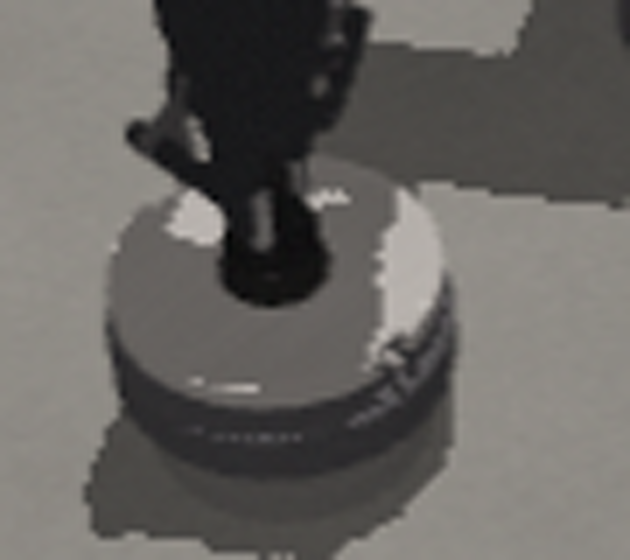

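Call:
send_rows([
  {"tx": 0,"ty": 0,"tz": 1,"twist": 0,"gripper": 5},
  {"tx": 0,"ty": 0,"tz": 1.5,"twist": 0,"gripper": 5},
  {"tx": 0,"ty": 0,"tz": 2,"twist": 0,"gripper": 5},
  {"tx": 0,"ty": 0,"tz": 2,"twist": 0,"gripper": 5},
  {"tx": 0,"ty": 0,"tz": 2,"twist": 0,"gripper": 5},
])

```text
clock: 10.0
position: [0.5013, -0.1209, 0.1284]
orientation: [0.948, 0.319, 0.0, 0.0]
ft_force: [0.6, 0.4, -2.0]
grip_width: 0.151
```

Call:
send_rows([
  {"tx": 0,"ty": 0,"tz": 0.5,"twist": 0,"gripper": 5},
  {"tx": 0,"ty": 0,"tz": 1,"twist": 0,"gripper": 5},
  {"tx": 0,"ty": 0,"tz": 1,"twist": 0,"gripper": 5},
  {"tx": 0,"ty": 0,"tz": 1,"twist": 0,"gripper": 5},
  {"tx": 0,"ty": 0,"tz": 1,"twist": 0,"gripper": 5},
])

```text
clock: 10.42
position: [0.5013, -0.1209, 0.1273]
orientation: [0.948, 0.319, 0.0, 0.0]
ft_force: [0.6, 0.4, -2.0]
grip_width: 0.155
```

Call:
send_rows([
  {"tx": 0,"ty": 0,"tz": 0.5,"twist": 0,"gripper": 5},
  {"tx": 0,"ty": 0,"tz": 1,"twist": 0,"gripper": 5},
  {"tx": 0,"ty": 0,"tz": 1,"twist": 0,"gripper": 5},
  {"tx": 0,"ty": 0,"tz": 1,"twist": 0,"gripper": 5},
  {"tx": 0,"ty": 0,"tz": 1,"twist": 0,"gripper": 5},
])

```text
clock: 10.83
position: [0.5013, -0.1208, 0.1265]
orientation: [0.948, 0.319, 0.0, 0.0]
ft_force: [-0.0, 0.7, 2.1]
grip_width: 0.15
```

Call:
send_rows([
  {"tx": 0,"ty": 0,"tz": 0.5,"twist": 0,"gripper": 5},
  {"tx": 0,"ty": 0,"tz": 1,"twist": 0,"gripper": 5},
  {"tx": 0,"ty": 0,"tz": 1,"twist": 0,"gripper": 5},
  {"tx": 0,"ty": 0,"tz": 1,"twist": 0,"gripper": 5},
  {"tx": 0,"ty": 0,"tz": 1,"twist": 0,"gripper": 5},
])

```text
clock: 11.25
position: [0.5014, -0.1209, 0.1262]
orientation: [0.948, 0.319, 0.0, 0.0]
ft_force: [-3.0, 0.9, 8.1]
grip_width: 0.152
```

Run:
```python
from h import *
go([.5025,-.1197,.13],37.3)
im=snap('wrist','w13');im=np.clip(im[70:120,260:370,::-1].astype(float)*1.2,0,255).astype('uint8')
cv2.imwrite('pics/w13c.png',cv2.resize(im,None,fx=7,fy=7,interpolation=cv2.INTER_CUBIC))
```

```text
clock 11.25 pos [ 0.5014 -0.1209  0.1262] yaw 37.23 tilt 0.06 j6 0.536 F [-3.   0.9  8.1] M [0.2  0.49 0.04] grip 12.9
  tx,ty,tz [ 1.6 -0.3 -3.8] twist -0.07
```

View pics/w13c.png

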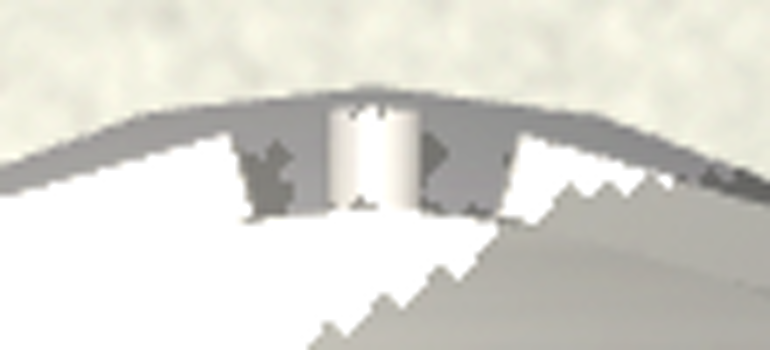

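Lid resting, lugs riding on the hub mouth at about 10 N. Now turning backward in steps and watching for the drop.

Call:
send_rows([
  {"tx": 0,"ty": 0,"tz": 0,"twist": -3,"gripper": 5},
  {"tx": 0,"ty": 0,"tz": 0,"twist": -6,"gripper": 5},
  {"tx": 0,"ty": 0,"tz": 0,"twist": -8,"gripper": 5},
  {"tx": 0,"ty": 0,"tz": 0,"twist": -10,"gripper": 5},
  {"tx": 0,"ty": 0,"tz": 0,"twist": -10,"gripper": 5},
])

```text
clock: 11.72
position: [0.5018, -0.1212, 0.1263]
orientation: [0.916, 0.401, 0.001, 0.001]
ft_force: [-0.8, -0.2, 7.3]
grip_width: 0.15
```

Call:
send_rows([
  {"tx": 0,"ty": 0,"tz": 0,"twist": -3,"gripper": 5},
  {"tx": 0,"ty": 0,"tz": 0,"twist": -6,"gripper": 5},
  {"tx": 0,"ty": 0,"tz": 0,"twist": -8,"gripper": 5},
  {"tx": 0,"ty": 0,"tz": 0,"twist": -10,"gripper": 5},
  {"tx": 0,"ty": 0,"tz": 0,"twist": -10,"gripper": 5},
])

```text
clock: 12.13
position: [0.5018, -0.1211, 0.1263]
orientation: [0.877, 0.48, 0.001, 0.001]
ft_force: [-1.0, 0.8, 7.1]
grip_width: 0.149
```

Run:
```python
from h import *
go([.5025,-.1197,.13],37.3)
snap('wrist','w14')
```

```text
clock 12.13 pos [ 0.5018 -0.1211  0.1263] yaw 57.33 tilt 0.12 j6 0.185 F [-1.   0.8  7.1] M [0.01 0.2  0.08] grip 12.8
  tx,ty,tz [ 1.6 -0.2 -3.7] twist 20.03
```

View pics/w14.png

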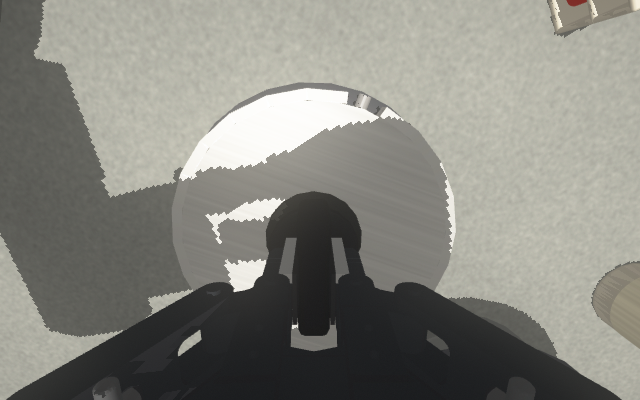

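The lid stays put (notch with pin at (366,101)) while the knob turns in it. Continuing.

Call:
send_rows([
  {"tx": 0,"ty": 0,"tz": 0,"twist": -3,"gripper": 5},
  {"tx": 0,"ty": 0,"tz": 0,"twist": -6,"gripper": 5},
  {"tx": 0,"ty": 0,"tz": 0,"twist": -9,"gripper": 5},
  {"tx": 0,"ty": 0,"tz": 0,"twist": -10,"gripper": 5},
  {"tx": 0,"ty": 0,"tz": 0,"twist": -10,"gripper": 5},
])

```text
clock: 12.6
position: [0.5018, -0.1211, 0.1263]
orientation: [0.833, 0.554, 0.001, 0.001]
ft_force: [-1.1, 1.2, 7.7]
grip_width: 0.153
```

Call:
send_rows([
  {"tx": 0,"ty": 0,"tz": 0,"twist": -3,"gripper": 5},
  {"tx": 0,"ty": 0,"tz": 0,"twist": -6,"gripper": 5},
  {"tx": 0,"ty": 0,"tz": 0,"twist": -9,"gripper": 5},
  {"tx": 0,"ty": 0,"tz": 0,"twist": -10,"gripper": 5},
  {"tx": 0,"ty": 0,"tz": 0,"twist": -10,"gripper": 5},
])

```text
clock: 13.02
position: [0.5023, -0.1213, 0.1261]
orientation: [0.781, 0.624, 0.001, 0.001]
ft_force: [1.4, -0.2, 5.8]
grip_width: 0.15
```

Call:
send_rows([
  {"tx": 0,"ty": 0,"tz": 0.3,"twist": -3,"gripper": 5},
  {"tx": 0,"ty": 0,"tz": 0.3,"twist": -6,"gripper": 5},
  {"tx": 0,"ty": 0,"tz": 0.3,"twist": -9,"gripper": 5},
  {"tx": 0,"ty": 0,"tz": 0.3,"twist": -10,"gripper": 5},
  {"tx": 0,"ty": 0,"tz": 0.3,"twist": -10,"gripper": 5},
])

```text
clock: 13.43
position: [0.5029, -0.1215, 0.126]
orientation: [0.724, 0.69, 0.001, 0.002]
ft_force: [2.4, -0.9, 5.7]
grip_width: 0.15
```

Call:
send_rows([
  {"tx": 0,"ty": 0,"tz": 0,"twist": -3,"gripper": 5},
  {"tx": 0,"ty": 0,"tz": 0,"twist": -6,"gripper": 5},
  {"tx": 0,"ty": 0,"tz": 0,"twist": -9,"gripper": 5},
  {"tx": 0,"ty": 0,"tz": 0,"twist": -10,"gripper": 5},
  {"tx": 0,"ty": 0,"tz": 0,"twist": -10,"gripper": 5},
])

```text
clock: 13.85
position: [0.5012, -0.1209, 0.1246]
orientation: [0.661, 0.75, -0.0, -0.0]
ft_force: [1.6, -0.6, -2.0]
grip_width: 0.152
```

The force fell to -2 N, so the screw has dropped in near -60° (-1.05 rad). Following it down.

Call:
send_rows([
  {"tx": 0,"ty": 0,"tz": 0.7,"twist": 0,"gripper": 5},
  {"tx": 0,"ty": 0,"tz": 1.4,"twist": 0,"gripper": 5},
  {"tx": 0,"ty": 0,"tz": 2,"twist": 0,"gripper": 5},
  {"tx": 0,"ty": 0,"tz": 2,"twist": 0,"gripper": 5},
  {"tx": 0,"ty": 0,"tz": 2,"twist": 0,"gripper": 5},
])

```text
clock: 14.27
position: [0.5011, -0.1208, 0.1229]
orientation: [0.661, 0.75, -0.0, -0.0]
ft_force: [1.2, -0.1, -1.4]
grip_width: 0.15
```

Call:
send_rows([
  {"tx": 0,"ty": 0,"tz": 0.5,"twist": 0,"gripper": 5},
  {"tx": 0,"ty": 0,"tz": 1,"twist": 0,"gripper": 5},
  {"tx": 0,"ty": 0,"tz": 1.5,"twist": 0,"gripper": 5},
  {"tx": 0,"ty": 0,"tz": 1.5,"twist": 0,"gripper": 5},
  {"tx": 0,"ty": 0,"tz": 1.5,"twist": 0,"gripper": 5},
])

```text
clock: 14.68
position: [0.5011, -0.1208, 0.1214]
orientation: [0.661, 0.75, -0.0, -0.0]
ft_force: [-0.4, -0.7, -1.0]
grip_width: 0.149
```

Call:
send_rows([
  {"tx": 0,"ty": 0,"tz": 0.5,"twist": 0,"gripper": 5},
  {"tx": 0,"ty": 0,"tz": 1,"twist": 0,"gripper": 5},
  {"tx": 0,"ty": 0,"tz": 1,"twist": 0,"gripper": 5},
  {"tx": 0,"ty": 0,"tz": 1,"twist": 0,"gripper": 5},
  {"tx": 0,"ty": 0,"tz": 1,"twist": 0,"gripper": 5},
])

```text
clock: 15.1
position: [0.5011, -0.1208, 0.1205]
orientation: [0.661, 0.75, -0.0, -0.0]
ft_force: [-0.6, -1.5, 0.3]
grip_width: 0.15
```

Call:
send_rows([
  {"tx": 0,"ty": 0,"tz": 0.5,"twist": 0,"gripper": 5},
  {"tx": 0,"ty": 0,"tz": 1,"twist": 0,"gripper": 5},
  {"tx": 0,"ty": 0,"tz": 1,"twist": 0,"gripper": 5},
  {"tx": 0,"ty": 0,"tz": 1,"twist": 0,"gripper": 5},
  {"tx": 0,"ty": 0,"tz": 1,"twist": 0,"gripper": 5},
])

```text
clock: 15.52
position: [0.5012, -0.1209, 0.1203]
orientation: [0.661, 0.75, 0.0, 0.0]
ft_force: [-2.2, 1.0, 6.3]
grip_width: 0.151
```

Bottomed at z≈0.1205, about 6.5 mm below the riding height. Now turning forward, keeping the pressure light.

Call:
send_rows([
  {"tx": 0,"ty": 0,"tz": 0,"twist": 4,"gripper": 5},
  {"tx": 0,"ty": 0,"tz": 0,"twist": 9,"gripper": 5},
  {"tx": 0,"ty": 0,"tz": 0,"twist": 14,"gripper": 5},
  {"tx": 0,"ty": 0,"tz": 0,"twist": 18,"gripper": 5},
  {"tx": 0,"ty": 0,"tz": 0,"twist": 20,"gripper": 5},
])

```text
clock: 15.93
position: [0.5018, -0.1209, 0.1198]
orientation: [0.783, 0.623, 0.0, 0.001]
ft_force: [0.5, 0.4, 0.8]
grip_width: 0.148
```

Call:
send_rows([
  {"tx": 0,"ty": 0,"tz": 0,"twist": 4,"gripper": 5},
  {"tx": 0,"ty": 0,"tz": 0,"twist": 9,"gripper": 5},
  {"tx": 0,"ty": 0,"tz": 0,"twist": 14,"gripper": 5},
  {"tx": 0,"ty": 0,"tz": 0,"twist": 18,"gripper": 5},
  {"tx": 0,"ty": 0,"tz": 0,"twist": 20,"gripper": 5},
])

```text
clock: 16.35
position: [0.5016, -0.1209, 0.1195]
orientation: [0.879, 0.477, 0.0, 0.0]
ft_force: [0.5, -1.5, -1.6]
grip_width: 0.153
```

Run:
```python
from h import *
go([.5025,-.1197,.13],37.3)
```

```text
clock 16.35 pos [ 0.5016 -0.1209  0.1195] yaw 57.02 tilt 0.05 j6 0.19 F [ 0.5 -1.5 -1.6] M [-0.1  -0.25  0.03] grip 13.0
  tx,ty,tz [  1.5   0.1 -10.5] twist 19.72
```

Call:
send_rows([
  {"tx": 0,"ty": 0,"tz": 0.4,"twist": 4,"gripper": 5},
  {"tx": 0,"ty": 0,"tz": 0.7,"twist": 9,"gripper": 5},
  {"tx": 0,"ty": 0,"tz": 0.9,"twist": 14,"gripper": 5},
  {"tx": 0,"ty": 0,"tz": 1.2,"twist": 18,"gripper": 5},
  {"tx": 0,"ty": 0,"tz": 1.3,"twist": 20,"gripper": 5},
])

```text
clock: 16.77
position: [0.5016, -0.1209, 0.1182]
orientation: [0.948, 0.317, 0.0, 0.0]
ft_force: [0.6, -0.8, -0.4]
grip_width: 0.152
```

Call:
send_rows([
  {"tx": 0,"ty": 0,"tz": 0.2,"twist": 4,"gripper": 5},
  {"tx": 0,"ty": 0,"tz": 0.4,"twist": 9,"gripper": 5},
  {"tx": 0,"ty": 0,"tz": 0.6,"twist": 14,"gripper": 5},
  {"tx": 0,"ty": 0,"tz": 0.8,"twist": 18,"gripper": 5},
  {"tx": 0,"ty": 0,"tz": 0.8,"twist": 20,"gripper": 5},
])

```text
clock: 17.18
position: [0.5016, -0.1209, 0.1174]
orientation: [0.989, 0.148, 0.0, 0.0]
ft_force: [0.7, 0.3, -1.9]
grip_width: 0.154
```

Call:
send_rows([
  {"tx": 0,"ty": 0,"tz": 0.2,"twist": 4,"gripper": 5},
  {"tx": 0,"ty": 0,"tz": 0.4,"twist": 9,"gripper": 5},
  {"tx": 0,"ty": 0,"tz": 0.6,"twist": 14,"gripper": 5},
  {"tx": 0,"ty": 0,"tz": 0.7,"twist": 18,"gripper": 5},
  {"tx": 0,"ty": 0,"tz": 0.7,"twist": 20,"gripper": 5},
])

```text
clock: 17.6
position: [0.5016, -0.1209, 0.1168]
orientation: [1.0, -0.026, 0.0, 0.0]
ft_force: [0.5, 0.0, -0.3]
grip_width: 0.154
```

Run:
```python
from h import *
go([.5025,-.1197,.13],37.3)
snap('wrist','w15')
```

```text
clock 17.6 pos [ 0.5016 -0.1209  0.1168] yaw -2.98 tilt 0.05 j6 1.238 F [ 0.5  0.  -0.3] M [-0.04 -0.08  0.04] grip 13.1
  tx,ty,tz [  0.9  -1.2 -13.2] twist -40.28
```

View pics/w15.png

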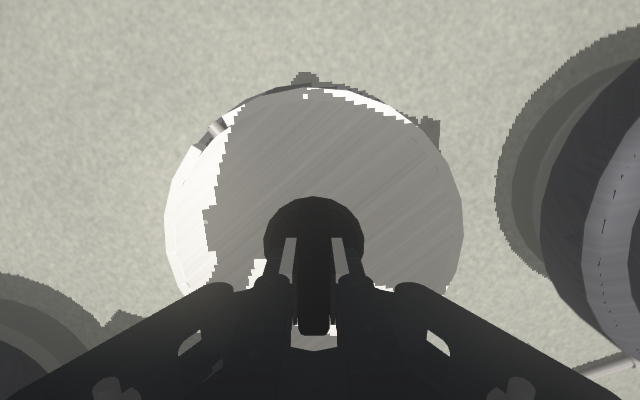

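Lid still on its pins (notch and pin at (213,132)) and the knob is 40° forward. Continuing gently.

Call:
send_rows([
  {"tx": 0,"ty": 0,"tz": 0.2,"twist": 4,"gripper": 5},
  {"tx": 0,"ty": 0,"tz": 0.3,"twist": 8,"gripper": 5},
  {"tx": 0,"ty": 0,"tz": 0.4,"twist": 12,"gripper": 5},
  {"tx": 0,"ty": 0,"tz": 0.5,"twist": 15,"gripper": 5},
  {"tx": 0,"ty": 0,"tz": 0.5,"twist": 15,"gripper": 5},
])

```text
clock: 18.07
position: [0.5016, -0.1209, 0.1167]
orientation: [0.988, -0.155, 0.001, 0.0]
ft_force: [-0.1, 0.3, 3.2]
grip_width: 0.152
```

Run:
```python
from h import *
go([.5025,-.1197,.13],37.3)
```

```text
clock 18.07 pos [ 0.5016 -0.1209  0.1167] yaw -17.82 tilt 0.06 j6 1.497 F [-0.1  0.3  3.2] M [ 0.01  0.05 -0.04] grip 13.0
  tx,ty,tz [  0.6  -1.4 -13.3] twist -55.12
```

Call:
send_rows([
  {"tx": 0,"ty": 0,"tz": 0,"twist": 3,"gripper": 5},
  {"tx": 0,"ty": 0,"tz": 0,"twist": 6,"gripper": 5},
  {"tx": 0,"ty": 0,"tz": 0,"twist": 9,"gripper": 5},
  {"tx": 0,"ty": 0,"tz": 0,"twist": 12,"gripper": 5},
  {"tx": 0,"ty": 0,"tz": 0,"twist": 12,"gripper": 5},
])

```text
clock: 18.48
position: [0.5016, -0.1208, 0.1167]
orientation: [0.966, -0.257, 0.001, -0.0]
ft_force: [-0.2, 1.4, 5.1]
grip_width: 0.147
```

Run:
```python
from h import *
go([.5025,-.1197,.13],37.3)
```

```text
clock 18.48 pos [ 0.5016 -0.1208  0.1167] yaw -29.75 tilt 0.06 j6 1.705 F [-0.2  1.4  5.1] M [ 0.03  0.09 -0.06] grip 12.6
  tx,ty,tz [  0.2  -1.5 -13.3] twist -67.05
```

Call:
send_rows([
  {"tx": 0,"ty": 0,"tz": 0,"twist": 3,"gripper": 5},
  {"tx": 0,"ty": 0,"tz": 0,"twist": 6,"gripper": 5},
  {"tx": 0,"ty": 0,"tz": 0,"twist": 8,"gripper": 5},
  {"tx": 0,"ty": 0,"tz": 0,"twist": 10,"gripper": 5},
  {"tx": 0,"ty": 0,"tz": 0,"twist": 10,"gripper": 5},
])

```text
clock: 18.9
position: [0.5016, -0.1208, 0.1165]
orientation: [0.941, -0.339, 0.0, -0.0]
ft_force: [1.2, 0.3, 3.8]
grip_width: 0.151
```

Run:
```python
from h import *
go([.5025,-.1197,.13],37.3)
```

```text
clock 18.9 pos [ 0.5016 -0.1208  0.1165] yaw -39.65 tilt 0.06 j6 1.878 F [1.2 0.3 3.8] M [0.09 0.02 0.05] grip 12.9
  tx,ty,tz [  0.   -1.5 -13.5] twist -76.95
```

Call:
send_rows([
  {"tx": 0,"ty": 0,"tz": 0,"twist": 2,"gripper": 5},
  {"tx": 0,"ty": 0,"tz": 0.1,"twist": 4,"gripper": 5},
  {"tx": 0,"ty": 0,"tz": 0.2,"twist": 6,"gripper": 5},
  {"tx": 0,"ty": 0,"tz": 0.2,"twist": 8,"gripper": 5},
  {"tx": 0,"ty": 0,"tz": 0.2,"twist": 8,"gripper": 5},
])

```text
clock: 19.32
position: [0.5016, -0.1209, 0.1163]
orientation: [0.915, -0.404, 0.001, -0.0]
ft_force: [0.3, 0.2, 3.9]
grip_width: 0.154
```

Run:
```python
from h import *
for i in range(4):
  go([.5025,-.1197,.13],37.3);bot.get_image('wrist')
```

```text
clock 19.32 pos [ 0.5016 -0.1209  0.1163] yaw -47.65 tilt 0.06 j6 2.017 F [0.3 0.2 3.9] M [0.12 0.03 0.14] grip 13.2
  tx,ty,tz [ -0.2  -1.5 -13.7] twist -84.95
clock 19.37 pos [ 0.5016 -0.1209  0.1163] yaw -47.59 tilt 0.06 j6 2.016 F [ 1.  -0.1  4.5] M [ 0.14 -0.04  0.16] grip 12.9
  tx,ty,tz [ -0.2  -1.5 -13.7] twist -84.89
clock 19.42 pos [ 0.5015 -0.1209  0.1163] yaw -47.6 tilt 0.05 j6 2.016 F [0.6 0.6 4.4] M [ 0.14 -0.02  0.15] grip 13.1
  tx,ty,tz [ -0.2  -1.5 -13.7] twist -84.9
clock 19.47 pos [ 0.5016 -0.1209  0.1163] yaw -47.63 tilt 0.06 j6 2.017 F [1.3 1.  4.9] M [ 0.2  -0.05  0.25] grip 13.0
  tx,ty,tz [ -0.2  -1.5 -13.7] twist -84.93
```

A torque reaction of about 0.2 N m has appeared, and the knob is at +85°, about 2.5 rad forward of the drop. Wing height is about 26 mm, so it is finger-tight. Releasing.

Call:
send_rows([
  {"tx": 0,"ty": 0,"tz": 0,"twist": 0,"gripper": 20},
  {"tx": 0,"ty": 0,"tz": 0,"twist": 0,"gripper": 35},
  {"tx": 0,"ty": 0,"tz": 0,"twist": 0,"gripper": 45},
  {"tx": 0,"ty": 0,"tz": 0,"twist": 0,"gripper": 45},
  {"tx": 0,"ty": 0,"tz": 0,"twist": 0,"gripper": 45},
])

```text
clock: 19.93
position: [0.501, -0.1209, 0.1158]
orientation: [0.914, -0.405, -0.0, 0.0]
ft_force: [-0.7, 0.1, -0.1]
grip_width: 0.525
```

Run:
```python
from h import *
for i in range(3):bot.get_image('wrist')
go([.5025,-.1197,.13],37.3)
snap('wrist','w16')
```

```text
clock 20.08 pos [ 0.5011 -0.1208  0.1159] yaw -47.77 tilt 0.01 j6 2.019 F [-0.3  0.7  0.3] M [ 0.05 -0.03  0.02] grip 44.8
  tx,ty,tz [  0.1  -1.8 -14.1] twist -85.07
```

View pics/w16.png

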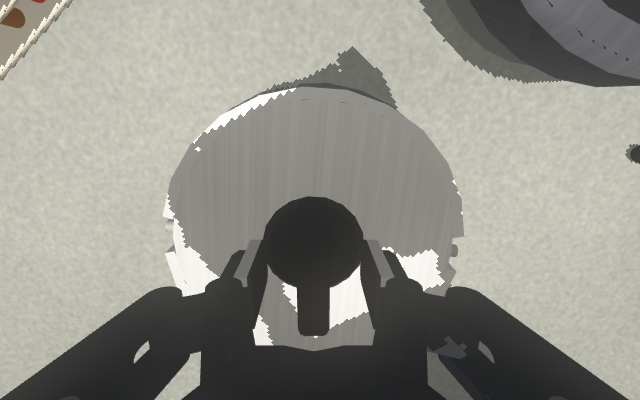

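The wing stayed put on release, with no spring-back. The height change suggests about 20 N of clamp, with some uncertainty, so I'll regrip without pushing and add about 5° for margin.

Call:
send_rows([
  {"tx": 0,"ty": 0,"tz": 0,"twist": 0,"gripper": 25},
  {"tx": 0,"ty": 0,"tz": 0,"twist": 0,"gripper": 5},
  {"tx": 0,"ty": 0,"tz": 0,"twist": 0,"gripper": 5},
  {"tx": 0,"ty": 0,"tz": 0,"twist": 0,"gripper": 5},
  {"tx": 0,"ty": 0,"tz": 0,"twist": 0,"gripper": 5},
], force=60)

```text
clock: 20.55
position: [0.5014, -0.1207, 0.1162]
orientation: [0.914, -0.405, 0.0, -0.0]
ft_force: [0.6, 1.9, 1.3]
grip_width: 0.151
```

Run:
```python
from h import *
for i in range(3):
  bot.get_image('wrist');go([.5025,-.1197,.13],37.3)
```

```text
clock 20.6 pos [ 0.5014 -0.1207  0.1162] yaw -47.77 tilt 0.03 j6 2.019 F [0.5 1.3 2.7] M [ 0.38 -0.15  0.15] grip 12.9
  tx,ty,tz [  0.   -1.5 -13.8] twist -85.07
clock 20.65 pos [ 0.5014 -0.1207  0.1162] yaw -47.76 tilt 0.03 j6 2.019 F [0.6 2.4 1.4] M [ 0.34 -0.16  0.22] grip 13.3
  tx,ty,tz [  0.   -1.5 -13.8] twist -85.06
clock 20.7 pos [ 0.5014 -0.1207  0.1162] yaw -47.77 tilt 0.03 j6 2.019 F [1.3 2.8 2.8] M [ 0.36 -0.2   0.16] grip 12.9
  tx,ty,tz [  0.   -1.5 -13.8] twist -85.07
```

Call:
send_rows([
  {"tx": 0,"ty": 0,"tz": 0,"twist": 1,"gripper": 5},
  {"tx": 0,"ty": 0,"tz": 0.1,"twist": 2,"gripper": 5},
  {"tx": 0,"ty": 0,"tz": 0.1,"twist": 3.5,"gripper": 5},
  {"tx": 0,"ty": 0,"tz": 0.2,"twist": 5,"gripper": 5},
  {"tx": 0,"ty": 0,"tz": 0.2,"twist": 5,"gripper": 5},
], force=60)

```text
clock: 21.12
position: [0.5014, -0.1207, 0.116]
orientation: [0.895, -0.445, 0.0, -0.0]
ft_force: [0.7, 3.5, 3.6]
grip_width: 0.155
```

Run:
```python
from h import *
for i in range(4):
  bot.get_image('wrist');go([.5025,-.1197,.13],37.3)
```

```text
clock 21.17 pos [ 0.5014 -0.1207  0.116 ] yaw -52.79 tilt 0.03 j6 2.107 F [1.5 2.5 3.5] M [ 0.58 -0.19  0.15] grip 13.0
  tx,ty,tz [ -0.1  -1.5 -14. ] twist -90.09
clock 21.22 pos [ 0.5014 -0.1207  0.116 ] yaw -52.77 tilt 0.04 j6 2.107 F [0.9 3.4 4.5] M [ 0.59 -0.2   0.22] grip 12.6
  tx,ty,tz [ -0.2  -1.5 -14. ] twist -90.07
clock 21.27 pos [ 0.5014 -0.1207  0.116 ] yaw -52.77 tilt 0.03 j6 2.106 F [1.4 4.5 4.7] M [ 0.67 -0.21  0.21] grip 12.9
  tx,ty,tz [ -0.1  -1.5 -14. ] twist -90.07
clock 21.32 pos [ 0.5014 -0.1207  0.116 ] yaw -52.77 tilt 0.03 j6 2.106 F [1.4 3.5 5. ] M [ 0.68 -0.2   0.22] grip 12.7
  tx,ty,tz [ -0.1  -1.5 -14. ] twist -90.07
```

z fell another 0.2 mm, as the lead predicts. Releasing and backing off.

Call:
send_rows([
  {"tx": 0,"ty": 0,"tz": 0,"twist": 0,"gripper": 20},
  {"tx": 0,"ty": 0,"tz": 0,"twist": 0,"gripper": 35},
  {"tx": 0,"ty": 0,"tz": 0,"twist": 0,"gripper": 45},
  {"tx": 0,"ty": 0,"tz": 0,"twist": 0,"gripper": 45},
  {"tx": 0,"ty": 0,"tz": -3,"twist": 0,"gripper": 45},
])

```text
clock: 21.73
position: [0.5006, -0.1209, 0.1182]
orientation: [0.896, -0.445, -0.001, 0.0]
ft_force: [-1.0, -0.1, -0.6]
grip_width: 0.526
```

Call:
send_rows([
  {"tx": 0,"ty": 0,"tz": -15,"twist": 0,"gripper": 45},
  {"tx": 0,"ty": 0,"tz": -35,"twist": 0,"gripper": 45},
  {"tx": 0,"ty": 0,"tz": -60,"twist": 0,"gripper": 45},
  {"tx": 0,"ty": 0,"tz": -85,"twist": 0,"gripper": 45},
  {"tx": 0,"ty": 0,"tz": -100,"twist": 0,"gripper": 45},
])

```text
clock: 22.15
position: [0.5018, -0.1212, 0.2216]
orientation: [0.896, -0.444, 0.002, 0.0]
ft_force: [0.3, -0.0, 0.5]
grip_width: 0.523
```

Run:
```python
from h import *
for i in range(5):bot.get_image('wrist')
go([.5025,-.1197,.13],37.3)
snap('wrist','w17')
im=snap('scene','s5')
c=im[160:240,230:330,::-1];cv2.imwrite('pics/s5c.png',cv2.resize(c,None,fx=7,fy=7,interpolation=cv2.INTER_CUBIC))
```

```text
clock 22.4 pos [ 0.5006 -0.1207  0.2178] yaw -52.78 tilt 0.1 j6 2.107 F [-0.   0.6 -0.5] M [-0.01 -0.03  0.03] grip 44.7
  tx,ty,tz [ 0.5 -2.2 87.8] twist -90.08
```

View pics/w17.png

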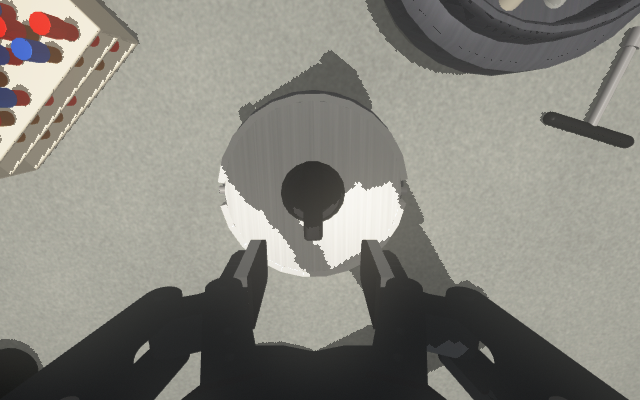

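View pics/s5c.png

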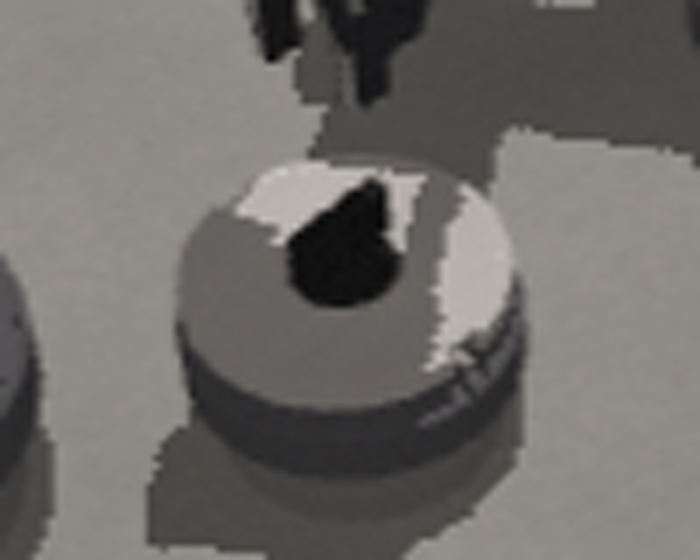

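View pics/s5.png

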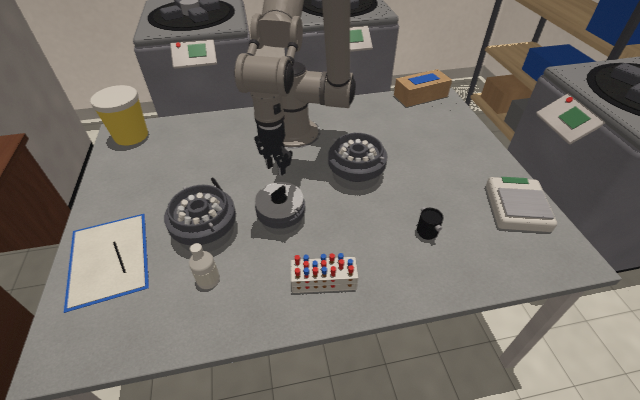

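The lid sits level and concentric on the rotor, the knob is low on it, the hand is clear and the bystanders haven't moved. Handing in.

Run:
```python
from h import *
print(bot.hand_in()); s=bot.sense();print(s['clock'],s['ft_force'].round(1))
```

```text
the job is handed in; nothing more can be done
None
the job is handed in; nothing more can be done
```

The lid is on the smallest rotor with its notches over the pins, the screw was started backward, and the knob is screwed down finger-tight. I handed the job in at about 22 s of the 67 s allowed; no verdict is reported.

- **Starting the thread:** I turned the knob backward under about 10 N. Between 50° and 60° back, the force fell off and the screw dropped about 6.5 mm.
- **Clamping:** I then turned it forward to +85°, let go, and the wing stayed where it was. I gripped again and added 5° for margin, which brought the knob to about +90°.
- **Clamp load:** I estimate 25–30 N from how far the washer was squeezed (0.7 mm or so). That is not a direct reading, so the true load could be off by 10 N or so. It is well above the 8 N needed and below the 80 N limit. The reaction torque was about 0.2 N m.
- **Knob height:** my estimates disagree slightly. They put the wing 24.3 to 25.8 mm above the rim, depending on which contact I measure from; all are below the 26.8 mm limit, but part of the range is below the 25.5–26.5 mm you gave for the finished position.
- **Last pictures:** the lid is level and centred, the gripper is open and clear, and the bystanders in view are where they were. The bucket, rack and bottle show no movement. I did not measure the T-key's position against the start.

One move call was refused for its format before it ran, with no effect on the job.

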